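Wind the dish lift up with its loose crank

ROBOT

A 6-joint arm with a two-finger parallel gripper is mounted at the origin on a cart in front of the work surface, level with it; the furniture and walls round the work are solid. World frame = base frame: x ahead of the robot, y to its left, z up, the work surface at z = 0. Lengths are in mm, angles in rad, forces in N, time in s.
With the tool pointing down it reaches from about 300 to 875 mm from the base axis. Payload 6.4 kg.
Tool frame: the origin (TCP) lies at the very end of the fingers, on their centre line; the grasp point (between the pads) lies 19 mm behind it (bot.grip_point_offset is the distance from the TCP to the grasp point, in mm); z points along the fingers, y is the line along which they close (so a half turn about z gives the same grasp; the last joint's range is limited). The gripper opens to 85 mm and grips with 20 to 120 N. Pads are 22 mm wide; open, the fingers measure 114 mm over their backs; the gripper's body (76 mm by 85 mm) begins 54 mm behind the grasp point. The pads swing forward as they close: fully open they stand 13 mm farther back than shut.
Start: joints at [-1.532, 0.181, 1.607, -0, 1.354, -0.206], TCP at [139.374, -557.867, 231.288] pointing down, gripper open.
Joint ranges: [-2.99, 2.99], [-0.89, 2.07], [0.3, 2.58], [-1.14, 4.28], [0, 2.63], [-3.12, 3.12]. Speed limits (rad/s): [2.57, 2.57, 3.01, 3.14, 3.14, 3.14].

INTERFACE

Orientations are given as [roll, pitch, yaw] about the fixed x, y, z axes, in that order (R = Rz(yaw) Ry(pitch) Rx(roll)).
In Python, from station import bot, optics gives the robot as it stands. The module is installed in compiled form; this text tells all that it offers.
- The arm moves only by the tool play_rows, never from a script. Its argument "deltas" is a list of rows, each an object of numbers: "x", "y", "z": the shift along the tool's x, y, z in m; "yaw": the turn about the tool's z in rad. In form: [{"x": .., "y": .., "z": .., "yaw": ..}, ...]. A call has exactly 8 rows; each row is the pose to reach, as a shift and turn from the pose commanded when the call began, along the tool's axes at that moment; what a row does not reach only later rows make up. A row lasts 1/10 s, in which the tool goes at most 50 mm and 8.59 degrees, less where a joint would pass 70% of its speed; a pose out of reach is approached as far as the arm can. A call with a gripper value outside its range is refused whole. "jaw" is the finger opening in m, from 0 to 0.0854, set as the call begins (left out, the last holds). The fingers move at their own pace and stop on an object; "newtons" is the grip in N (left out, the last holds). Time passes only in rows, so rows that repeat a pose let the fingers close, or fill a call up. It gives the time, the measured TCP pose, the force, the opening and the grip force at its end, in the units of the state.
- bot.sense(): the state, without advancing time (a new reading comes with each control period).
- optics.camera(name): name is "scene" or "top" or "wrist"; returns the picture (420x560x3 uint8, red, green, blue); there is no depth.
- optics.calibration(name): a dict with "mtx" (3x3 intrinsics, pixels), "position" and "orientation" of the camera in the world. Camera axes: x right, y down, z forward; pixel columns grow to the right and rows downward; lengths in mm; the calibration is good to about 2 mm. The wrist camera is an equidistant fisheye: a pixel r from the principal point sees the ray r / f radians off the axis. A picture is of the moment at which its call begins: read the wrist's pose just before it. calibration takes no time and is no camera call; for the wrist camera it gives the pose at the moment of the call.
- bot.finish_job(): hands the job in; it is judged then, once.
The state is a dict: "clock": time; "joint_positions": joint angles; "qd": joint speeds; "joint_efforts": joint torques, N m; "tool_pos": TCP position; "ee_rot": TCP orientation; "ft_force": force on the tool from outside, world axes, zero at the start; "torque": the same for the moment, N m; "finger_gap": opening from 0.0 (shut) to 1.0 (fully open); "grasp_force": force on a finger pad.
Only numpy, scipy, OpenCV 4.12 (cv2) and the standard library are available. Lean on these libraries where they do the work, as an engineer would, in place of code of your own. Each camera call takes 0.05 s, during which the arm holds its last target. There are 200 camera calls.

TASK

Take the loose crank out of its parking stand and put it down the blue well of the small dish lift, feeling for the hidden square drive at the bottom until the crank drops fully home with its collar on the well's rim; never force it down. Then wind the crank clockwise (seen from above) until the platform with the culture dish comes up against its top stop, and do not force it on past the stop. Leave the crank seated in the well and the dish lying on the raised platform, let go, and leave the other things on the table alone.

Things in the scene. Friction and masses are not known exactly. Their poses are not given: they have to be found in the camera images.
- lift: Fixed dish lift: aluminium base plate 68 x 196 x 10 mm lying on the table, with an upright blue round well housing (62 mm diameter, rim 55 mm above the table) near one end and a column with a black square platform at the other. Origin on the well's axis at table height; z up; the platform's centre lies 115 mm along -y of this body.
- well_mouth (a point): Centre of the blue well's open mouth, level with its rim, 55 mm above the table; axes as lift. The bore is 41.2 mm in diameter, with a 5 mm 45-degree lead-in at the mouth.
- stud_place (a point): Point on the well's axis 21 mm below the rim, where the coned tip of the hidden black square stud stands (21 x 21 mm, full square from 23.5 mm below the rim). This point's axes are those of lift, not of the square: the square's angle is not known and differs in each run; it repeats every 90 degrees.
- stud_spring (a point): Point 5 mm below the stud's tip. The stud is sprung: a crank that is not lined up pushes it down, at about 4 to 6 N, by up to 5 mm; then it is solid. When the crank is turned into line (within about 5 degrees) the stud jumps up into the socket and the push vanishes. The rubbing alone does not turn the stud.
- crank: Loose steel crank, 0.2 to 0.35 kg, at first upright in the stand. Origin on its axis at the socket's lower end; z up along the axis; its arm with the red handle points along +x. Upward from the origin: round socket 39.6 mm in diameter to 34 mm, collar 58 mm in diameter to 40 mm, flat arm 18 mm wide to 49 mm, square hub on the axis to 94 mm.
- crank_collar (a point): Centre of the collar's underside, 34 mm above the crank's origin. Fully home, this rests on the well's rim (origin 34 mm below well_mouth). Standing on the square out of line it is about 10 mm higher, pressed down then at least 5 mm higher. The socket's square hole is open below, 22.8 mm wide, its sides square to the crank's x and y.
- crank_hub (a point): Middle of the crank's square steel hub, 71.5 mm above the crank's origin on its axis; the hub is 22 x 22 mm, 45 mm tall, faces along the crank's x and y; best gripped across the arm (along the crank's y).
- crank_handle (a point): Middle of the red upright handle, a free-turning round grip of 17 mm diameter and 45 mm height, 55 mm from the crank's axis along its +x and 72 mm above the crank's origin. Because it spins freely on its pin it can be held firmly while it is carried round the circle. Its own x and y axes turn with the grip and mean nothing.
- stand: Fixed parking stand of the crank: 74 mm square aluminium foot with a grey round cup, 47 mm bore, rim 45 mm above the table; the crank's collar rests on the rim, its socket inside. Origin on the cup's axis at table height.
- platform (a joint): Height of the platform above its lowest position, m. Starts at 0 to 0.006; 0.025 at the top stop. The stud, turned clockwise from above, raises it 20 mm a turn; turning takes about 0.14 N m (2.5 N at the handle) and it stays where left. The drive has a torsion spring (1.2 N m per rad) and 5 degrees of play each way: at the stop the push on the handle climbs 2 N per 0.1 rad.
- platform_top (a point): Centre of the upper face of the black platform (70 x 70 mm with a 2.7 mm lip); 45 mm above the table at joint value 0, 70 mm at the stop.
- dish: Clear round covered culture dish, 60 mm diameter, 14 mm tall, lying loose on the platform. Origin at the centre of its underside.
- syringe: Bystander: small syringe with an orange cap, 116 mm long, lying at the front of the table between the stand and the lift. Origin at the centre of its underside.
- objective_can: Bystander: white can with a black lid, 40 mm diameter, 67 mm tall, standing behind the stand. Origin at the centre of its underside.
- tape_roll: Bystander: yellow tape roll, 56 mm diameter, 13 mm tall, lying at the left. Origin at the centre of its underside.
- medium_bottle: Bystander: small clear bottle with an orange cap, 42 mm diameter, 90 mm tall, standing at the right. Origin at the centre of its underside.
- oil_bottle: Bystander: dark bottle with a black cap, 26 mm diameter, 62 mm tall, standing at the left back. Origin at the centre of its underside.
Mind the look-alikes: they are no part of the job. Leave any green look-alike of the crank alone.

How it is judged:
By the outcome, as a careful person would: the job done as asked, in the order asked, and still so for the second after the job is handed in, with the robot touching nothing.
It also fails if it takes over 72 s, if anything falls off the work surface, if the arm or the gripper's body presses on something with over 40 N, if the wrist force passes 120 N, or if a joint passes its speed limit or range.

## Working session

There is one attempt and no reset: what is moved stays moved. The work goes in short steps, Python scripts to look and compute and a tool call to move; the robot and the scene stay as the last step left them, time stands still between calls to the robot, and variables do not carry over. Pictures are saved under pics/ and viewed, at most 10 in all, crops included, and the job is handed in when it is done.

Besides the shell and the picture viewer there is one more tool, called after "Call:" as name([rows], argument=value, ...), one row to a line, values as JSON. play_rows: Moves the arm, as the interface text tells. Its arguments: {"type":"object","properties":{"deltas":{"type":"array"},"jaw":{"type":"number"},"newtons":{"type":"number"}},"required":["deltas"]}

```bash
mkdir -p pics; python3 - <<'E'
from station import bot, optics
import cv2,numpy as np
s=bot.sense();print(s)
for n in("scene","top"):
    im=optics.camera(n);cv2.imwrite(f"pics/{n}1.png",im[...,::-1]);c=optics.calibration(n);print(n,c)
E
```

```text
{'clock': 0.0, 'joint_positions': array([-1.53231205e+00,  1.81550303e-01,  1.60797525e+00,  1.40496996e-05,
        1.35383729e+00, -2.06279174e-01]), 'qd': array([ 0.00115953,  0.00130894,  0.00093568, -0.00240251,  0.0008681 ,
        0.00317397]), 'joint_efforts': array([ 4.56953067e-04, -4.44871759e+01, -3.51337659e+01, -2.00293025e-04,
        8.97963066e-03, -8.37719057e-06]), 'tool_pos': array([ 139.3493396 , -557.29464912,  230.39479285]), 'ee_rot': array([-3.13986280e+00, -3.75992728e-04,  2.44760086e-01]), 'ft_force': array([ 0.39739859,  0.50412407, -0.19806282]), 'torque': array([-0.04495954, -0.02976924,  0.05730442]), 'grasp_force': 0.0, 'finger_gap': 1.0005031062466752}
scene {'mtx': array([[455.14297565,   0.        , 280.89824101],
       [  0.        , 455.14297565, 210.05932495],
       [  0.        ,   0.        ,   1.        ]]), 'position': array([ -68.62946878, 1074.44677206, 1227.74001728]), 'orientation': array([-2.28361809, -0.01468728, -2.59749561])}
top {'mtx': array([[435.81508803,   0.        , 279.34717674],
       [  0.        , 435.81508803, 218.23504196],
       [  0.        ,   0.        ,   1.        ]]), 'position': array([ 359.35477499,  -88.9551954 , 1347.8072343 ]), 'orientation': array([-2.96677698e+00, -1.39694205e-03, -1.56382166e+00])}
```

View pics/top1.png

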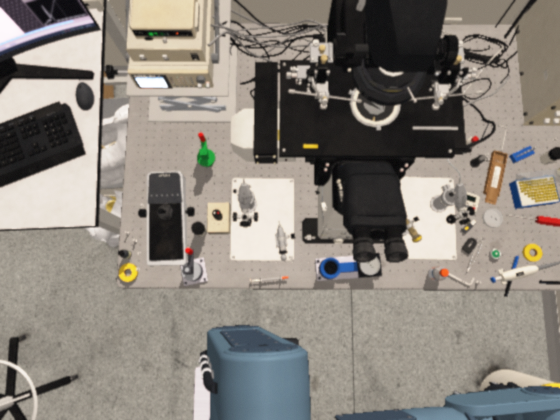

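View pics/scene1.png

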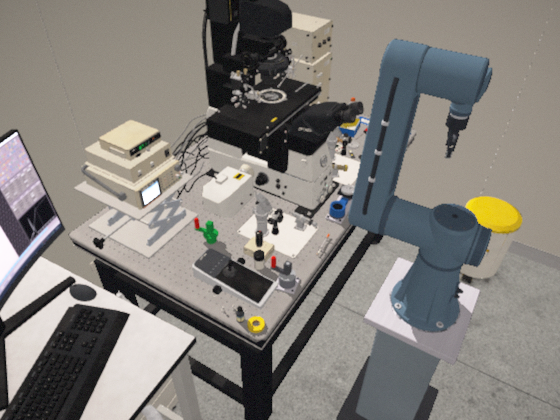

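```bash
cat > h.py <<'E'
from station import bot, optics
import cv2,numpy as np
from scipy.spatial.transform import Rotation as R
def ray(n,u,v,c=None):
    c=c or optics.calibration(n);K=c["mtx"]
    a=np.array([(u-K[0,2])/K[0,0],(v-K[1,2])/K[1,1]])
    if n=="wrist":
        t=np.hypot(*a); d=np.r_[a/t*np.sin(t),np.cos(t)] if t>0 else np.array([0,0,1.])
    else: d=np.r_[a,1]
    return np.array(c["position"]),R.from_euler("xyz",c["orientation"]).apply(d)
def plane(n,u,v,z,c=None):
    p,d=ray(n,u,v,c); return p+d*(z-p[2])/d[2]
def proj(n,P,c=None):
    c=c or optics.calibration(n);K=c["mtx"]
    q=R.from_euler("xyz",c["orientation"]).inv().apply(np.array(P)-c["position"])
    if n=="wrist":
        r=np.hypot(q[0],q[1]);t=np.arctan2(r,q[2]);q=np.r_[q[:2]/max(r,1e-9)*t,1]
    else:q=q/q[2]
    return K[0,0]*q[0]+K[0,2],K[1,1]*q[1]+K[1,2]
E
python3 - <<'E'
from h import *
im=cv2.imread("pics/top1.png")
a=im[235:295,165:225];b=im[235:295,300:400]
cv2.imwrite("pics/crop1.png",np.hstack([cv2.resize(x,None,fx=5,fy=5,interpolation=cv2.INTER_CUBIC) for x in(a,b)]))
for u,v,z in[(331,268,55),(370,266,60),(196,270,50),(187,251,105)]:print(plane("top",u,v,z).round(1))
E
```

```text
[ 439.6 -242.8   55. ]
[ 445.9 -357.1   60. ]
[431.1 156.5  50. ]
[481.9 174.  105. ]
```

View pics/crop1.png

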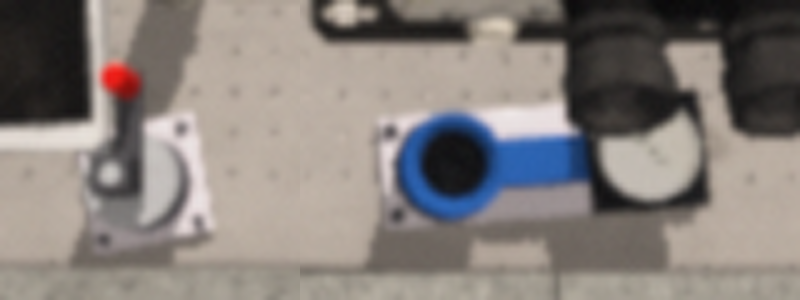

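```bash
python3 - <<'E'
from h import *
hub=plane("top",187.4,269.4,105);hd=plane("top",189.4,251,105.5)
print("hub",hub,"handle",hd,np.hypot(*(hd-hub)[:2]),np.arctan2(*(hd-hub)[1::-1]))
w=plane("top",331,267.4,55);p=plane("top",370,265.6,48);print(w,p,np.hypot(*(w-p)[:2]),np.degrees(np.arctan2(*(p-w)[1::-1]))+90)
# eyepiece triangulation, with rough matches
for a,b in[((366,258),(357,119)),((366,258),(348,110)),((397,258),(348,108))]:
    p1,d1=ray("top",*a);p2,d2=ray("scene",*b)
    t=np.linalg.lstsq(np.c_[d1,-d2],p2-p1,rcond=None)[0];print((p1+d1*t[0]).round(),(p2+d2*t[1]).round())
c=optics.calibration("wrist");print(c)
s=bot.sense();print(R.from_euler("xyz",s["ee_rot"]).as_matrix().round(2))
E
```

```text
hub [429.62666946 170.58288925 105.        ] handle [481.90178477 167.05080834 105.5       ] 52.394305766663216 -0.06746461554984895
[ 441.32171143 -242.77412422   55.        ] [ 447.91207202 -359.62185985   48.        ] 117.03344041181785 3.2281345730940387
[ 438. -272.  433.] [ 424. -276.  433.]
[ 435. -265.  467.] [ 454. -257.  468.]
[ 437. -334.  442.] [ 479. -317.  441.]
{'mtx': array([[325.1922621 ,   0.        , 279.99370182],
       [  0.        , 325.1922621 , 210.20757913],
       [  0.        ,   0.        ,   1.        ]]), 'position': array([ 216.49952645, -540.37637367,  373.83453068]), 'orientation': array([ 2.82939407e+00,  1.86525422e-03, -1.32730735e+00])}
[[ 0.97  0.24 -0.  ]
 [ 0.24 -0.97  0.  ]
 [ 0.   -0.   -1.  ]]
```

```bash
python3 - <<'E'
from h import *
t=bot.sense()["tool_pos"]
for h in(0,100,150,200,250,300,350,400):print(h,np.round(proj("scene",t+[0,0,h])))
for z in(380,430,480):print(z,[plane("top",u,v,z).round()[:2] for u,v in((354,250),(378,250),(366,261),(385,250),(408,250),(397,261))])
im=cv2.imread("pics/scene1.png")
cv2.imwrite("pics/crop2.png",cv2.resize(im[20:250,270:500],None,fx=2.6,fy=2.6,interpolation=cv2.INTER_CUBIC))
E
```

```text
0 [446. 154.]
100 [453. 132.]
150 [456. 120.]
200 [460. 108.]
250 [464.  96.]
300 [468.  82.]
350 [472.  69.]
400 [476.  55.]
380 [array([ 460., -256.]), array([ 460., -309.]), array([ 435., -282.]), array([ 460., -325.]), array([ 461., -376.]), array([ 436., -351.])]
430 [array([ 454., -247.]), array([ 455., -298.]), array([ 431., -272.]), array([ 455., -313.]), array([ 455., -361.]), array([ 432., -337.])]
480 [array([ 449., -239.]), array([ 450., -287.]), array([ 428., -262.]), array([ 450., -301.]), array([ 450., -346.]), array([ 428., -324.])]
```

View pics/crop2.png

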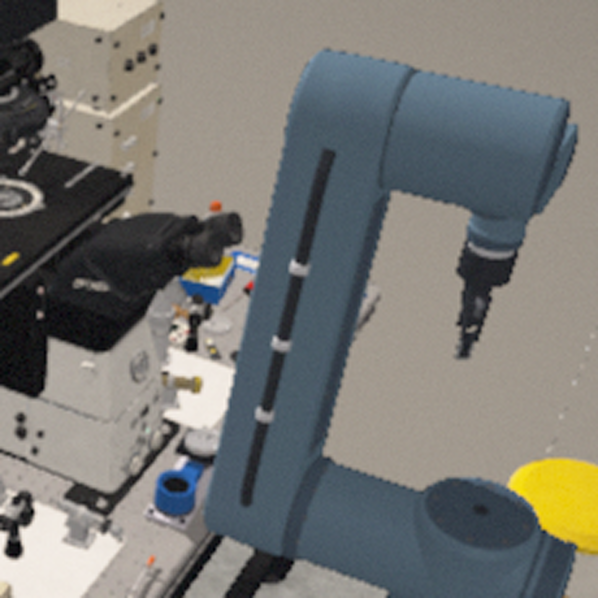

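```bash
cat >> h.py <<'E'
def go(P,yaw=None,n=8):
    "print the shift (mm) in tool axes and tool yaw to reach world P, yaw"
    s=bot.sense();M=R.from_euler("xyz",s["ee_rot"]).as_matrix()
    y0=np.arctan2(M[1,0],M[0,0]);c,sn=np.cos(y0),np.sin(y0)
    d=np.array(P)-s["tool_pos"]
    print("t",s["clock"],"pos",s["tool_pos"].round(1),"yaw",round(y0,4),"F",s["ft_force"].round(2),"T",s["torque"].round(3),"q",s["joint_positions"].round(3),"gap",round(s["finger_gap"]*85.4,1),round(s["grasp_force"],1))
    print("shift",np.round([c*d[0]+sn*d[1],sn*d[0]-c*d[1],-d[2]],1),"yaw",None if yaw is None else round((y0-yaw+np.pi)%(2*np.pi)-np.pi,4))
E
python3 -c "
from h import *
go([430,171,220],3.074)"
```

```text
t 0.1 pos [ 139.4 -557.4  230.5] yaw 0.2448 F [ 0.51 -0.25 -0.24] T [-0.05   0.028 -0.004] q [-1.532  0.181  1.608  0.     1.354 -0.206] gap 85.2 0.0
shift [ 458.5 -636.2   10.5] yaw -2.8292
```

Call:
play_rows([
  {"x": 0.028, "y": -0.039, "z": 0, "yaw": -0.14},
  {"x": 0.056, "y": -0.078, "z": 0, "yaw": -0.28},
  {"x": 0.084, "y": -0.117, "z": 0, "yaw": -0.42},
  {"x": 0.112, "y": -0.156, "z": 0, "yaw": -0.56},
  {"x": 0.14, "y": -0.195, "z": 0, "yaw": -0.7},
  {"x": 0.168, "y": -0.234, "z": 0, "yaw": -0.84},
  {"x": 0.196, "y": -0.273, "z": 0, "yaw": -0.98},
  {"x": 0.229, "y": -0.318, "z": 0, "yaw": -1.12},
])

```text
clock: 0.9
tool_pos: [282.3, -197.4, 231.1]
ee_rot: [3.141, 0.0, 1.369]
ft_force: [0.7, -0.3, 0.3]
finger_gap: 0.999
grasp_force: 0.0
```

```bash
python3 -c "
from h import *
go([430,171,220],3.074)"
```

```text
t 0.9 pos [ 282.3 -197.4  231.1] yaw 1.3693 F [ 0.71 -0.34  0.3 ] T [-0.012 -0.028 -0.028] q [-0.959 -0.399  2.132  0.     1.409 -0.758] gap 85.3 0.0
shift [390.5  70.9  11.1] yaw -1.7047
```

Call:
play_rows([
  {"x": 0.047, "y": 0.009, "z": 0.001, "yaw": -0.145},
  {"x": 0.094, "y": 0.018, "z": 0.002, "yaw": -0.29},
  {"x": 0.141, "y": 0.027, "z": 0.003, "yaw": -0.435},
  {"x": 0.188, "y": 0.036, "z": 0.004, "yaw": -0.58},
  {"x": 0.235, "y": 0.045, "z": 0.005, "yaw": -0.725},
  {"x": 0.282, "y": 0.054, "z": 0.006, "yaw": -0.87},
  {"x": 0.329, "y": 0.063, "z": 0.008, "yaw": -1.015},
  {"x": 0.376, "y": 0.07, "z": 0.011, "yaw": -1.16},
])

```text
clock: 1.7
tool_pos: [428.1, 156.8, 220.2]
ee_rot: [3.141, 0.001, 2.531]
ft_force: [1.3, -0.7, 0.2]
finger_gap: 0.997
grasp_force: 0.0
```

```bash
python3 -c "
from h import *
go([430,171,220],3.074)"
```

```text
t 1.7 pos [428.1 156.8 220.2] yaw 2.5315 F [ 1.32 -0.67  0.22] T [-0.043 -0.006  0.012] q [ 0.09  -0.084  1.906 -0.     1.319 -0.871] gap 85.2 0.0
shift [ 6.6 12.7  0.2] yaw -0.5425
```

Call:
play_rows([
  {"x": 0.003, "y": 0.006, "z": 0, "yaw": -0.14},
  {"x": 0.006, "y": 0.012, "z": 0, "yaw": -0.28},
  {"x": 0.006, "y": 0.012, "z": 0, "yaw": -0.42},
  {"x": 0.006, "y": 0.012, "z": 0, "yaw": -0.54},
  {"x": 0.006, "y": 0.012, "z": 0, "yaw": -0.54},
  {"x": 0.006, "y": 0.012, "z": 0, "yaw": -0.54},
  {"x": 0.006, "y": 0.012, "z": 0, "yaw": -0.54},
  {"x": 0.006, "y": 0.012, "z": 0, "yaw": -0.54},
])

```text
clock: 2.5
tool_pos: [429.7, 167.7, 220.3]
ee_rot: [-3.142, -0.0, 3.063]
ft_force: [0.6, -0.1, 0.4]
finger_gap: 1.001
grasp_force: 0.0
```

```bash
python3 - <<'E'
from h import *
import pickle
c=optics.calibration("wrist");im=optics.camera("wrist");cv2.imwrite("pics/w1.png",im[...,::-1]);pickle.dump(c,open("w1.pkl","wb"))
go([430,171,100],3.074)
E
```

```text
t 2.55 pos [429.8 167.7 220.3] yaw 3.0635 F [-0.46 -0.19 -0.12] T [-0.    -0.008  0.024] q [ 0.114 -0.07   1.894  0.     1.318 -1.379] gap 85.4 0.0
shift [  0.    3.3 120.3] yaw -0.0105
```

View pics/w1.png

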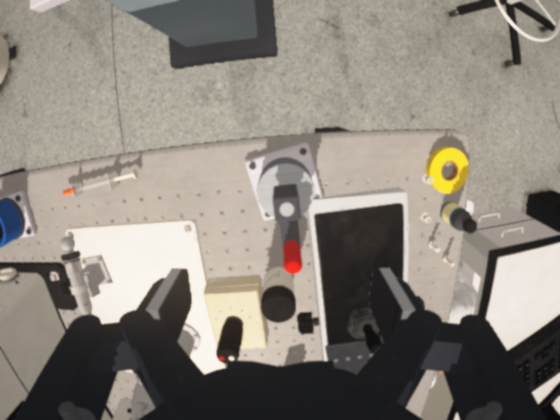

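```bash
python3 - <<'E'
from h import *
import pickle
c=pickle.load(open("w1.pkl","rb"))
a=plane("wrist",287,209,105,c);b=plane("wrist",294,264,105.5,c);print(a,b,np.hypot(*(a-b)[:2]),np.arctan2(*(b-a)[1::-1]))
print(plane("wrist",278,305,67,c))
for e in([0,0,105],[55,-3,105]):print(proj("wrist",a*[1,1,0]+e,c))
im=cv2.imread("pics/w1.png");cv2.imwrite("pics/w1c.png",cv2.resize(im[140:290,220:340],None,fx=4,fy=4,interpolation=cv2.INTER_CUBIC))
E
```

```text
[434.51763076 171.27864248 105.        ] [486.05924182 173.79541126 105.5       ] 51.60302119222543 0.04879108935460041
[555.46450627 153.56552688  67.        ]
(np.float64(287.0), np.float64(209.00000000000003))
(np.float64(288.0753632198853), np.float64(267.60328151322534))
```

View pics/w1c.png

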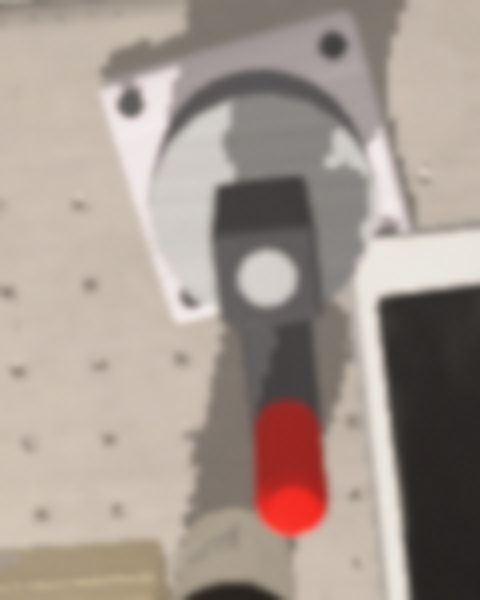

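```bash
python3 -c "
from h import *
import pickle
c=pickle.load(open('w1.pkl','rb'))
a=plane('wrist',286.75,209.5,105,c);b=plane('wrist',293,267.5,105.5,c);print(a,b,np.arctan2(*(b-a)[1::-1]))
go([433.8,171.2,58],3.18)"
```

```text
[434.93783801 171.03847119 105.        ] [489.51758061 172.68367402 105.5       ] 0.030133979125619676
t 2.55 pos [429.8 167.7 220.3] yaw 3.0635 F [-0.46 -0.19 -0.12] T [-0.    -0.008  0.024] q [ 0.114 -0.07   1.894  0.     1.318 -1.379] gap 85.4 0.0
shift [ -3.7   3.8 162.3] yaw -0.1165
```

Call:
play_rows([
  {"x": -0.0044, "y": 0.0036, "z": 0.03, "yaw": -0.108},
  {"x": -0.0044, "y": 0.0036, "z": 0.06, "yaw": -0.108},
  {"x": -0.0044, "y": 0.0036, "z": 0.09, "yaw": -0.108},
  {"x": -0.0044, "y": 0.0036, "z": 0.115, "yaw": -0.108},
  {"x": -0.0044, "y": 0.0036, "z": 0.135, "yaw": -0.108},
  {"x": -0.0044, "y": 0.0036, "z": 0.15, "yaw": -0.108},
  {"x": -0.0044, "y": 0.0036, "z": 0.162, "yaw": -0.108},
  {"x": -0.0044, "y": 0.0036, "z": 0.162, "yaw": -0.108},
])

```text
clock: 3.35
tool_pos: [433.2, 170.8, 56.9]
ee_rot: [-3.141, -0.003, -3.111]
ft_force: [-0.0, -0.4, -1.2]
finger_gap: 0.999
grasp_force: 0.0
```

Call:
play_rows([
  {"x": 0, "y": 0, "z": 0, "yaw": 0},
  {"x": 0, "y": 0, "z": 0, "yaw": 0},
  {"x": 0, "y": 0, "z": 0, "yaw": 0},
  {"x": 0, "y": 0, "z": 0, "yaw": 0},
  {"x": 0, "y": 0, "z": 0, "yaw": 0},
  {"x": 0, "y": 0, "z": 0, "yaw": 0},
  {"x": 0, "y": 0, "z": 0, "yaw": 0},
  {"x": 0, "y": 0, "z": 0, "yaw": 0},
], jaw=0.01, newtons=60)

```text
clock: 4.15
tool_pos: [435.0, 171.3, 59.0]
ee_rot: [3.141, 0.001, -3.11]
ft_force: [-1.0, 1.4, 6.0]
finger_gap: 0.249
grasp_force: 59.6
```

```bash
python3 -c "
from h import *
go([434.5,171.2,120],3.172)"
```

```text
t 4.15 pos [435.  171.3  59. ] yaw -3.1103 F [-1.04  1.42  5.98] T [ 0.179  0.151 -0.058] q [ 0.12   0.185  1.999  0.     0.956 -1.482] gap 21.3 59.6
shift [  0.5  -0.1 -61. ] yaw 0.0009
```

Call:
play_rows([
  {"x": 0, "y": 0, "z": -0.005, "yaw": 0},
  {"x": 0, "y": 0, "z": -0.012, "yaw": 0},
  {"x": 0, "y": 0, "z": -0.022, "yaw": 0},
  {"x": 0, "y": 0, "z": -0.034, "yaw": 0},
  {"x": 0, "y": 0, "z": -0.046, "yaw": 0},
  {"x": 0, "y": 0, "z": -0.056, "yaw": 0},
  {"x": 0, "y": 0, "z": -0.06, "yaw": 0},
  {"x": 0, "y": 0, "z": -0.06, "yaw": 0},
])

```text
clock: 4.95
tool_pos: [435.0, 171.1, 119.2]
ee_rot: [3.141, 0.002, -3.11]
ft_force: [-0.3, -0.3, -2.4]
finger_gap: 0.25
grasp_force: 58.8
```

```bash
python3 -c "
from h import *
go([400,-50,118],3.172);go([436,-180,118],3.172)"
```

```text
t 4.95 pos [435.  171.1 119.2] yaw -3.1104 F [-0.25 -0.26 -2.44] T [-0.031  0.052 -0.053] q [ 0.12   0.078  1.97  -0.     1.092 -1.482] gap 21.3 58.8
shift [  41.9 -219.9    1.2] yaw 0.0008
t 4.95 pos [435.  171.1 119.2] yaw -3.1104 F [-0.25 -0.26 -2.44] T [-0.031  0.052 -0.053] q [ 0.12   0.078  1.97  -0.     1.092 -1.482] gap 21.3 58.8
shift [  10.  -351.     1.2] yaw 0.0008
```

Call:
play_rows([
  {"x": 0.02, "y": -0.03, "z": 0, "yaw": 0},
  {"x": 0.038, "y": -0.075, "z": 0, "yaw": 0},
  {"x": 0.05, "y": -0.12, "z": 0, "yaw": 0},
  {"x": 0.055, "y": -0.165, "z": 0, "yaw": 0},
  {"x": 0.055, "y": -0.212, "z": 0, "yaw": 0},
  {"x": 0.045, "y": -0.259, "z": 0, "yaw": 0},
  {"x": 0.028, "y": -0.306, "z": 0, "yaw": 0},
  {"x": 0.01, "y": -0.345, "z": 0, "yaw": 0},
])

```text
clock: 5.75
tool_pos: [435.1, -176.7, 118.0]
ee_rot: [-3.141, -0.0, -3.112]
ft_force: [0.9, 1.1, -2.5]
finger_gap: 0.247
grasp_force: 59.9
```

```bash
python3 - <<'E'
from h import *
import pickle
c=optics.calibration("wrist");im=optics.camera("wrist")[...,::-1];pickle.dump(c,open("w2.pkl","wb"))
sc=optics.camera("scene")[...,::-1]
print(c["position"])
print(proj("wrist",[441.3,-242.8,55],c),proj("wrist",[448,-358,50],c))
cv2.imwrite("pics/w2full.png",im)
cv2.imwrite("pics/w2.png",np.hstack([cv2.resize(im,(440,330)),cv2.resize(sc[90:240,260:420],(352,330),interpolation=cv2.INTER_CUBIC)]))
go([441.3,-242.8,118],3.172)
E
```

```text
[ 357.33745543 -180.88060366  261.32274349]
(np.float64(188.33099301871516), np.float64(231.73619499781)) (np.float64(62.85552522856284), np.float64(230.5929237001711))
t 5.85 pos [ 437.3 -179.4  118.6] yaw -3.1148 F [ 0.13  0.43 -3.8 ] T [0.031 0.025 0.04 ] q [-6.410e-01  8.900e-02  1.959e+00 -1.000e-03  1.090e+00 -2.238e+00] gap 21.3 60.3
shift [ -2.3 -63.5   0.6] yaw -0.0036
```

View pics/w2.png

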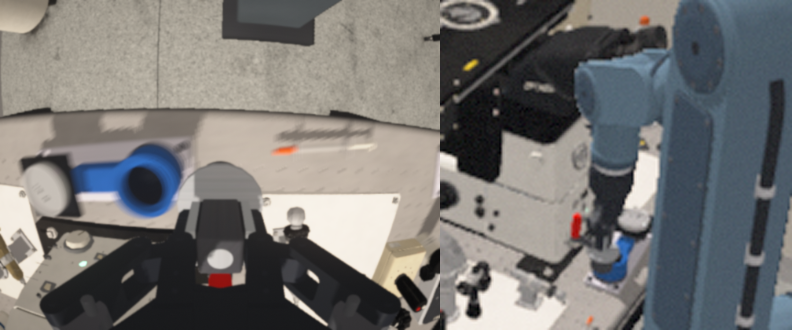

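```bash
python3 - <<'E'
from h import *
for h in(180,210,240,270,300,330):print(h,np.round(proj("scene",[437,-179,118+h])), np.round((np.array(proj("scene",[437,-179,118+h]))-[260,90])*2.2+[440,0]))
import pickle
im=cv2.cvtColor(optics.camera("wrist"),cv2.COLOR_RGB2BGR);c=optics.calibration("wrist");pickle.dump(c,open("w3.pkl","wb"))
cv2.imwrite("pics/w3.png",cv2.resize(im[150:300,20:340],(800,375),interpolation=cv2.INTER_CUBIC))
E
```

```text
180 [338. 163.] [611. 161.]
210 [339. 156.] [613. 146.]
240 [339. 149.] [615. 130.]
270 [340. 142.] [617. 113.]
300 [341. 134.] [619.  97.]
330 [342. 126.] [621.  80.]
```

View pics/w3.png

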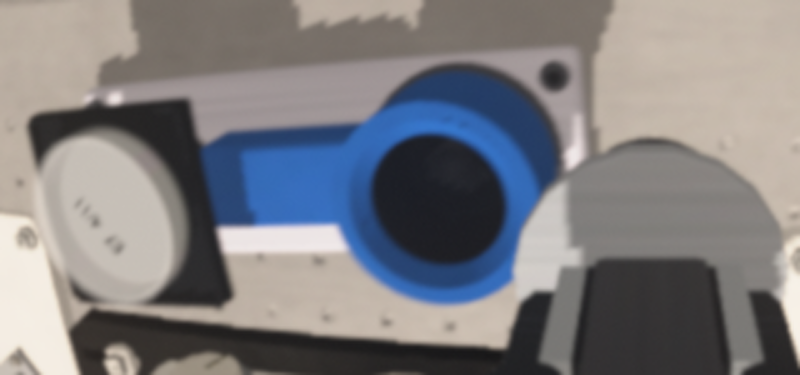

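```bash
python3 - <<'E'
from h import *
import pickle
for a,b in[((365,256),(350.8,114.2)),((397,256),(360.4,107.7)),((365,256),(360.4,107.7))]:
    p1,d1=ray("top",*a);p2,d2=ray("scene",*b)
    t=np.linalg.lstsq(np.c_[d1,-d2],p2-p1,rcond=None)[0];print((p1+d1*t[0]).round(),(p2+d2*t[1]).round())
c=pickle.load(open("w3.pkl","rb"))
im=cv2.cvtColor(cv2.imread("pics/w3.png"),cv2.COLOR_BGR2HSV)
# fit rim: outer circle of top face and bore edge, refine by reprojecting circles
m=((im[...,0]>95)&(im[...,0]<125)&(im[...,1]>140)&(im[...,2]>150)).astype(np.uint8)
for r,z in((31,55),(20.6,50),(25.6,55)):
  for ctr in((441.3,-242.8),):
    pts=np.array([proj("wrist",[ctr[0]+r*np.cos(t),ctr[1]+r*np.sin(t),z],c) for t in np.linspace(0,2*np.pi,13)[:-1]])
    print(r,((pts-[20,150])*2.5).round().tolist())
u=lambda x,y:(20+x/2.5,150+y/2.5)
print("bore floor edge",plane("wrist",*u(440,199),50,c), "outer",plane("wrist",*u(447,202),55,c))
print("dish",plane("wrist",*u(113,215),62,c))
E
```

```text
[ 440. -266.  451.] [ 445. -264.  451.]
[ 441. -333.  446.] [ 439. -334.  446.]
[ 437. -260.  484.] [ 415. -267.  483.]
31 [[428.0, 301.0], [478.0, 291.0], [515.0, 257.0], [528.0, 207.0], [511.0, 153.0], [469.0, 112.0], [413.0, 96.0], [360.0, 110.0], [326.0, 148.0], [319.0, 199.0], [337.0, 249.0], [377.0, 285.0]]
20.6 [[429.0, 262.0], [462.0, 255.0], [486.0, 232.0], [494.0, 199.0], [483.0, 164.0], [456.0, 138.0], [419.0, 128.0], [385.0, 136.0], [363.0, 161.0], [357.0, 194.0], [369.0, 227.0], [395.0, 252.0]]
25.6 [[426.0, 285.0], [468.0, 276.0], [498.0, 248.0], [509.0, 206.0], [495.0, 162.0], [460.0, 128.0], [414.0, 115.0], [370.0, 126.0], [342.0, 158.0], [335.0, 200.0], [351.0, 241.0], [384.0, 272.0]]
bore floor edge [ 441.79175573 -238.03801498   50.        ] outer [ 440.62786534 -234.69670579   55.        ]
dish [ 447.4606493  -346.07315019   62.        ]
```

```bash
python3 - <<'E'
from h import *
for n,(v0,v1,u0,u1) in(("top",(225,300,290,390)),("scene",(85,180,305,375))):
    im=optics.camera(n)[...,::-1].copy();cv2.imwrite(f"pics/{n}3.png",im)
    o=cv2.imread(f"pics/{n}1.png")
    h=cv2.cvtColor(im,cv2.COLOR_BGR2HSV).astype(int)
    d=np.abs(im.astype(int)-o).sum(2)>60
    arm=(h[...,0]>95)&(h[...,0]<115)&(h[...,1]>60)&(h[...,2]<190)&d
    og=o.max(2)<60
    print(n,u0,u1)
    for v in range(v0,v1,2):
        print(v,''.join('A' if arm[v,u] else ('d' if d[v,u] else('#' if og[v,u] else '.')) for u in range(u0,u1)))
E
```

```text
top 290 390
225 .............#######ddd####...........................##############################################
227 .............###dddAAAAAdd#.............................############################################
229 .............##dddAAAAAAAAdd.............................###########################################
231 .............ddAAAAAAAAAAAdd..............................##########################################
233 ............ddAAAAAAAAAAAddd................................########################################
235 ..##......ddAAAAAAAAAAAdddAAAAAd..............................######################################
237 ..#.....dddAAAAAAdAAAddddAAAAAAAAd.............................#####################################
239 .......ddAAAdAAAAAAAd.ddAAAAAAAAAAAAddd##.....................######################################
241 .....ddAAAAddAAAAAAddddAAAAAAAAAAAAAAAAAAd#...........##############################################
243 ....ddAAAdAdAAdAA..dAAAAAAAAAAAAAAAAAAAAAAA....................###########.#....###...........######
245 ..dddAAdAAdddAAAddAAAAAAAAAAAAAAAA
[... 5807 characters left out ...]
d................A......A
163 .......................dAAA.A.AAAAAAAAAAAAAAdd.........d.............A
165 .......................ddAAAAAAAAAAAAAAAAAAdd.........dd............AA
167 ......................ddddd.dAdAAAAAAAAAddddd.........dd............AA
169 ......................dddddd...........ddddd.........ddd...........AAA
171 ......................dddddddddddddddddddddd.........dd............AAA
173 ......................dddddddddddddddddddddd........ddd...........#AAA
175 ......................dddddddddddddddddddddd........ddd...........AAAA
177 ......................ddddddddddddddddddddd.........ddd........AAA.AA.
179 ........................dddddddddddddddddd.........ddd.........AAAAAAA
```

```bash
python3 - <<'E'
from h import *
import pickle
from scipy.optimize import least_squares
c=pickle.load(open("w3.pkl","rb"))
im=cv2.imread("pics/w3.png");h=cv2.cvtColor(im,cv2.COLOR_BGR2HSV)
dark=(im.max(2)<75).astype(np.uint8);
n,l,st,ce=cv2.connectedComponentsWithStats(dark);k=l[200,440];print(st[k])
cn=max(cv2.findContours((l==k).astype(np.uint8),0,1)[0],key=len)[:,0,:]
W=np.array([plane("wrist",20+(x+.5)/2.5-.5+.0,150+(y+.5)/2.5-.5,50,c)[:2] for x,y in cn])
f=lambda p:np.hypot(W[:,0]-p[0],W[:,1]-p[1])-p[2]
r=least_squares(f,[441,-238,20],loss="soft_l1");print("bore z50",r.x,np.abs(r.fun).mean())
b=((h[...,0]>95)&(h[...,0]<125)&(h[...,1]>120)).astype(np.uint8)
# upper-face outer edge: far side (image bottom) pixels of blue
pts=[]
for x in range(350,520,5):
    ys=np.where(b[:,x])[0]
    if len(ys):pts.append((x,ys.max()))
W=np.array([plane("wrist",20+(x+.5)/2.5-.5,150+(y+.5)/2.5-.5,55,c)[:2] for x,y in pts])
f=lambda p:np.hypot(W[:,0]-p[0],W[:,1]-p[1])-31
r=least_squares(f,[441,-238],loss="soft_l1");print("outer",r.x,np.abs(r.fun).max())
s=bot.sense();print(s["joint_efforts"].round(2))
print(c["position"]); go([441,-239,108],3.172)
E
```

```text
[  373   136   131   128 13102]
bore z50 [ 442.49215947 -239.27956848   19.45436627] 0.1574945577338985
outer [ 440.91993616 -238.8144632 ] 4.892509213029918
[-9.700e-01 -3.576e+01 -3.284e+01 -5.000e-02 -1.700e-01 -1.000e-02]
[ 357.87010521 -180.45175475  261.19742978]
t 6.0 pos [ 434.2 -173.3  117.3] yaw -3.111 F [-0.46  0.4  -2.9 ] T [0.031 0.095 0.046] q [-0.635  0.084  1.968  0.     1.093 -2.236] gap 21.0 60.3
shift [ -4.8 -65.8   9.3] yaw 0.0002
```

```bash
cat > well.py <<'E'
from h import *
from scipy.optimize import least_squares
for i in range(2):
    c=optics.calibration("wrist");im=optics.camera("wrist");c2=optics.calibration("wrist")
    print("cam",c["position"].round(1),c2["position"].round(1))
    dark=(im.max(2)<75).astype(np.uint8)
    u,v=proj("wrist",[441.5,-239,45],c);l=cv2.connectedComponentsWithStats(dark)[1];k=l[int(v),int(u)]
    cn=max(cv2.findContours((l==k).astype(np.uint8),0,1)[0],key=len)[:,0,:]
    W=np.array([plane("wrist",x,y,50,c)[:2] for x,y in cn])
    r=least_squares(lambda p:np.hypot(W[:,0]-p[0],W[:,1]-p[1])-p[2],[441,-238,20],loss="soft_l1")
    print("bore",r.x.round(1),np.abs(r.fun).mean().round(2))
E
python3 - <<'E'
from well import *
print(bot.sense()["joint_efforts"].round(2),bot.sense()["qd"].round(3)); go([441,-239,108],3.172)
E
```

```text
cam [ 356.7 -177.9  260.8] [ 356.7 -177.4  260.9]
bore [ 445.2 -243.4   19.5] 0.17
cam [ 356.7 -177.4  260.9] [ 356.8 -177.2  261.1]
bore [ 445.3 -243.6   19.5] 0.17
[-5.200e-01 -3.561e+01 -3.192e+01 -1.000e-02 -4.000e-02  0.000e+00] [ 0.008 -0.009 -0.002 -0.002 -0.005 -0.002]
t 6.1 pos [ 434.3 -172.6  117.7] yaw -3.1094 F [ 1.23 -0.34 -3.17] T [-0.027  0.043 -0.011] q [-0.633  0.082  1.969  0.     1.092 -2.236] gap 21.5 60.3
shift [ -4.6 -66.5   9.7] yaw 0.0018
```

Call:
play_rows([
  {"x": 0, "y": -0.004, "z": 0.002, "yaw": 0},
  {"x": 0, "y": -0.008, "z": 0.005, "yaw": 0},
  {"x": 0, "y": -0.012, "z": 0.007, "yaw": 0},
  {"x": 0, "y": -0.016, "z": 0.008, "yaw": 0},
  {"x": 0, "y": -0.02, "z": 0.008, "yaw": 0},
  {"x": 0, "y": -0.024, "z": 0.008, "yaw": 0},
  {"x": 0, "y": -0.026, "z": 0.008, "yaw": 0},
  {"x": 0, "y": -0.026, "z": 0.008, "yaw": 0},
])

```text
clock: 6.9
tool_pos: [436.1, -200.5, 110.4]
ee_rot: [-3.141, 0.0, -3.111]
ft_force: [-0.1, 0.2, -2.4]
finger_gap: 0.247
grasp_force: 60.4
```

```bash
python3 - <<'E'
from well import *
print(bot.sense()["joint_efforts"].round(2),bot.sense()["qd"].round(3)); go([444,-243.3,108],3.172)
o=cv2.imread("pics/scene1.png");im=optics.camera("scene")[...,::-1].astype(int);d=np.abs(im-o).sum(2)>60
o2=cv2.imread("pics/top1.png");im2=optics.camera("top")[...,::-1].astype(int);d2=np.abs(im2-o2).sum(2)>60
print("scene")
for v in range(98,130,2):print(v,''.join('A' if d[v,u] else('#' if o[v,u].max()<60 else'.') for u in range(315,375)))
print("top")
for v in range(240,280,2):print(v,''.join('A' if d2[v,u] else('#' if o2[v,u].max()<60 else'.') for u in range(320,400)))
E
```

```text
cam [ 358.3 -204.8  253.7] [ 358.2 -204.6  253.7]
bore [ 444.  -246.2   17.7] 2.35
cam [ 358.2 -204.6  253.7] [ 358.2 -204.4  253.6]
bore [ 444.  -246.2   17.7] 2.3
[-1.400e-01 -3.759e+01 -3.137e+01  0.000e+00 -3.000e-02 -1.000e-02] [ 0.003 -0.001  0.003  0.     0.    -0.001]
t 7.0 pos [ 436.  -200.1  110.3] yaw -3.1105 F [ 0.16 -0.59 -3.36] T [ 0.084  0.008 -0.028] q [-0.678  0.12   1.945  0.     1.077 -2.28 ] gap 21.2 60.4
shift [ -6.7 -43.4   2.3] yaw 0.0006
scene
98 ##.............................................AAAAAAAAAAAAA
100 ...............................................AAAAAAAAAAAA.
102 ............................................##.AAAAAAAAAAAAA
104 #...################.##########.....##....#####.AAAAAAAAAA..
106 ##################.###########################AAAAAAAAAAAAA.
108 ################.#################.###########AAAAAAAAAAAAA.
110 ##############.#################....########..AA.AAAAAAAAA..
112 ################.#########..#......#######AAAAAAAAAAAAAAA...
114 ############..############.###.######AAAAAAA..AAAAAAAAAA....
116 #########################AAAAAAAAAAAAAAA
[... 1414 characters left out ...]
....................
264 AAAAAAAAAAAAAAAAAAAAAAAAAAAAAAAAAAAAAAAAAAAAAAAA................................
266 .AAAAAAAAAAAAAAAAAAAAAAAAAAAAAAAAAAAAAAAAAAAAAAA................................
268 AAAAAAAAAAAAAAAAAAAAAAAAAAAAAAAAAAAAAAAAAAAAAAA.................................
270 AAAAAAAAAAAAAAAAAAAAAAAAAAAAAAAAAAAAAAAAAAAAAA..............#...................
272 .AAAAAAAAAAAAAAAAAAA.........AA...A.AAAAAAA...............###...................
274 A.AAAAAAAAAAAAAAAAAAAAAAAAAAAAA......AAAAAA##..........######...................
276 AAA..AAAAAAAAAAAAAAAAAAAAAAAAA.......AAAA#########..............................
278 AAAAAA....AAAAAAAAAAAAAAAAA.AAAAAAAAAA..........................................
```

```bash
python3 - <<'E'
from h import *
for L in(50,65):
  for h in(240,260,280,300,320):
    P=[435+.6*L,-175+.8*L,118+h];print(L,h,np.round(proj("scene",P),1),"front top edge top-cam",np.round(proj("top",[435+.8*43-.6*50,-175-.6*43-.8*50,118+h]),1))
E
```

```text
50 240 [326.6 152.5] front top edge top-cam [345.9 259.9]
50 260 [327.  147.6] front top edge top-cam [347.3 259.1]
50 280 [327.5 142.5] front top edge top-cam [348.7 258.4]
50 300 [328.  137.4] front top edge top-cam [350.2 257.6]
50 320 [328.5 132.3] front top edge top-cam [351.7 256.8]
65 240 [322.6 153.4] front top edge top-cam [345.9 259.9]
65 260 [323.1 148.4] front top edge top-cam [347.3 259.1]
65 280 [323.5 143.4] front top edge top-cam [348.7 258.4]
65 300 [324.  138.3] front top edge top-cam [350.2 257.6]
65 320 [324.4 133.1] front top edge top-cam [351.7 256.8]
```

Call:
play_rows([
  {"x": 0, "y": -0.001, "z": 0.001, "yaw": 0},
  {"x": 0, "y": -0.003, "z": 0.002, "yaw": 0},
  {"x": 0, "y": -0.005, "z": 0.003, "yaw": 0},
  {"x": 0, "y": -0.007, "z": 0.004, "yaw": 0},
  {"x": 0, "y": -0.009, "z": 0.004, "yaw": 0},
  {"x": 0, "y": -0.01, "z": 0.004, "yaw": 0},
  {"x": 0, "y": -0.01, "z": 0.004, "yaw": 0},
  {"x": 0, "y": -0.01, "z": 0.004, "yaw": 0},
])

```text
clock: 7.9
tool_pos: [436.3, -210.1, 106.3]
ee_rot: [3.142, -0.0, -3.111]
ft_force: [-0.1, -0.6, -2.1]
finger_gap: 0.245
grasp_force: 60.4
```

```bash
cat > st.py <<'E'
from h import *
print("tau",bot.sense()["joint_efforts"].round(2)); go([444,-243.3,105],3.172)
E
python3 st.py
```

```text
tau [-7.000e-02 -3.826e+01 -3.111e+01  1.000e-02 -2.000e-02 -0.000e+00]
t 7.9 pos [ 436.3 -210.1  106.3] yaw -3.1106 F [-0.09 -0.59 -2.13] T [-0.024  0.015 -0.001] q [-0.695  0.137  1.936  0.     1.069 -2.296] gap 20.9 60.4
shift [ -6.7 -33.4   1.3] yaw 0.0006
```

No contact; go on slowly.

Call:
play_rows([
  {"x": 0, "y": -0.002, "z": 0, "yaw": 0},
  {"x": 0, "y": -0.004, "z": 0, "yaw": 0},
  {"x": 0, "y": -0.006, "z": 0, "yaw": 0},
  {"x": 0, "y": -0.008, "z": 0, "yaw": 0},
  {"x": 0, "y": -0.01, "z": 0, "yaw": 0},
  {"x": 0, "y": -0.012, "z": 0, "yaw": 0},
  {"x": 0, "y": -0.013, "z": 0, "yaw": 0},
  {"x": 0, "y": -0.013, "z": 0, "yaw": 0},
])

```text
clock: 8.7
tool_pos: [436.7, -223.3, 106.3]
ee_rot: [-3.142, -0.0, -3.111]
ft_force: [-0.2, 0.4, -3.7]
finger_gap: 0.249
grasp_force: 60.4
```

```bash
python3 st.py
```

```text
tau [-8.000e-02 -3.899e+01 -3.114e+01  0.000e+00 -2.000e-02 -2.000e-02]
t 8.7 pos [ 436.7 -223.3  106.3] yaw -3.1106 F [-0.2   0.4  -3.68] T [-0.023  0.039 -0.016] q [-0.715  0.15   1.92  -0.     1.071 -2.317] gap 21.3 60.4
shift [ -6.7 -20.3   1.3] yaw 0.0006
```

Call:
play_rows([
  {"x": -0.001, "y": -0.003, "z": 0, "yaw": 0},
  {"x": -0.002, "y": -0.006, "z": 0, "yaw": 0},
  {"x": -0.003, "y": -0.009, "z": 0, "yaw": 0},
  {"x": -0.004, "y": -0.012, "z": 0, "yaw": 0},
  {"x": -0.005, "y": -0.015, "z": 0, "yaw": 0},
  {"x": -0.006, "y": -0.018, "z": 0, "yaw": 0},
  {"x": -0.0067, "y": -0.02, "z": 0, "yaw": 0},
  {"x": -0.0067, "y": -0.02, "z": 0, "yaw": 0},
])

```text
clock: 9.5
tool_pos: [444.1, -243.2, 106.3]
ee_rot: [-3.141, 0.0, -3.111]
ft_force: [-0.2, 1.2, -2.6]
finger_gap: 0.252
grasp_force: 60.4
```

```bash
cat >> st.py <<'E'
E
python3 st.py; python3 - <<'E'
from h import *
import pickle
c=optics.calibration("wrist");im=optics.camera("wrist")[...,::-1];pickle.dump(c,open("w4.pkl","wb"));cv2.imwrite("pics/w4f.png",im)
cv2.imwrite("pics/w4.png",cv2.resize(im[120:300,160:400],(800,600),interpolation=cv2.INTER_CUBIC))
E
```

```text
tau [-9.000e-02 -4.081e+01 -3.130e+01  0.000e+00 -2.000e-02 -2.000e-02]
t 9.5 pos [ 444.1 -243.2  106.3] yaw -3.1106 F [-0.16  1.23 -2.61] T [ 0.021  0.013 -0.025] q [-0.736  0.183  1.881 -0.     1.077 -2.338] gap 21.5 60.4
shift [ 0.1 -0.1  1.3] yaw 0.0006
```

View pics/w4.png

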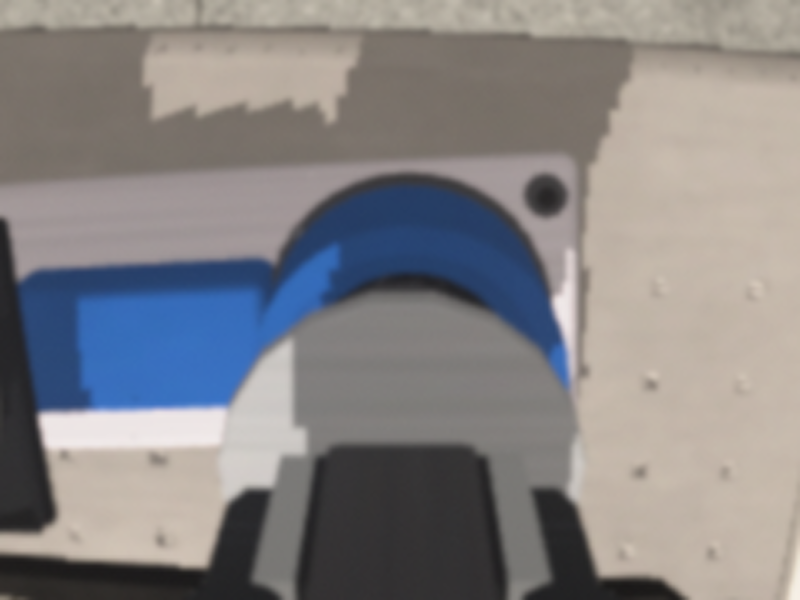

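```bash
python3 - <<'E'
from h import *
import pickle
c=pickle.load(open("w4.pkl","rb"))
S=lambda p:((np.array(p)-[160,120])*10/3).round().tolist()
for ctr in((444.5,-243.5),(441.5,-243.5),(444.5,-241)):
    print(ctr)
    for r,z in((31,10),(31,55),(25.6,55),(20.6,50)):
        print(r,z,[S(proj("wrist",[ctr[0]-r*np.cos(t),ctr[1]+r*np.sin(t),z],c)) for t in(-.8,-.4,0,.4,.8)])
print("collar",[S(proj("wrist",[444.1-29*np.cos(t),-243.2+29*np.sin(t),106.3-48+37],c)) for t in(-1.57,-.8,-.4,0,.4,.8,1.57)])
im=cv2.imread("pics/w4.png")
for x in(350,411,470):print(x,[(y,im[y,x].tolist()) for y in range(160,300,6)])
E
```

```text
(444.5, -243.5)
31 10 [[312.0, 212.0], [358.0, 183.0], [411.0, 174.0], [465.0, 186.0], [508.0, 218.0]]
31 55 [[294.0, 267.0], [348.0, 232.0], [414.0, 221.0], [478.0, 236.0], [530.0, 274.0]]
25.6 55 [[314.0, 287.0], [359.0, 258.0], [413.0, 249.0], [466.0, 261.0], [509.0, 292.0]]
20.6 50 [[334.0, 297.0], [370.0, 275.0], [412.0, 268.0], [453.0, 277.0], [487.0, 301.0]]
(441.5, -243.5)
31 10 [[312.0, 199.0], [358.0, 170.0], [412.0, 161.0], [465.0, 173.0], [508.0, 205.0]]
31 55 [[294.0, 251.0], [349.0, 216.0], [414.0, 205.0], [479.0, 220.0], [531.0, 258.0]]
25.6 55 [[314.0, 271.0], [359.0, 243.0], [414.0, 234.0], [467.0, 246.0], [510.0, 277.0]]
20.6 50 [[335.0, 282.0], [370.0, 260.0], [412.0, 253.0], [454.0, 262.0], [488.0, 286.0]]
(444.5, -241)
31 10 [[323.0, 212.0], [369.0, 184.0], [423.0, 174.0], [476.0, 187.0], [518.0, 218.0]]
31 55 [[307.0, 267.0], [362.0, 233.0], [427.0, 222.0], [492.0, 236.0], [544.0, 274.0]]
25.6 55 [[327.0, 287.0], [373.0, 259.0], [426.0, 250.0], [479.0, 262.0], [522.0, 292.0]]
20.6 50 [[347.0, 297.0], [383.0, 275.0], [425.0, 268.0], [466.0, 277.0], [500.0, 301.0]
[... 1028 characters left out ...]
, 66, 39]), (262, [106, 64, 37]), (268, [100, 61, 37]), (274, [63, 45, 35]), (280, [42, 39, 40]), (286, [57, 55, 55]), (292, [88, 88, 89]), (298, [112, 113, 115])]
470 [(160, [141, 141, 150]), (166, [152, 152, 162]), (172, [153, 153, 163]), (178, [152, 151, 162]), (184, [125, 124, 132]), (190, [68, 68, 70]), (196, [71, 60, 56]), (202, [94, 61, 44]), (208, [100, 62, 40]), (214, [102, 63, 40]), (220, [101, 61, 39]), (226, [100, 61, 39]), (232, [102, 62, 39]), (238, [110, 67, 40]), (244, [115, 69, 42]), (250, [115, 69, 41]), (256, [116, 70, 42]), (262, [114, 69, 41]), (268, [109, 65, 40]), (274, [105, 63, 39]), (280, [105, 63, 40]), (286, [96, 59, 38]), (292, [62, 44, 36]), (298, [43, 40, 39])]
```

Call:
play_rows([
  {"x": -0.0012, "y": 0.0003, "z": 0, "yaw": 0},
  {"x": -0.0012, "y": 0.0003, "z": 0.002, "yaw": 0},
  {"x": -0.0012, "y": 0.0003, "z": 0.004, "yaw": 0},
  {"x": -0.0012, "y": 0.0003, "z": 0.005, "yaw": 0},
  {"x": -0.0012, "y": 0.0003, "z": 0.006, "yaw": 0},
  {"x": -0.0012, "y": 0.0003, "z": 0.007, "yaw": 0},
  {"x": -0.0012, "y": 0.0003, "z": 0.008, "yaw": 0},
  {"x": -0.0012, "y": 0.0003, "z": 0.008, "yaw": 0},
])

```text
clock: 10.35
tool_pos: [445.2, -242.5, 98.1]
ee_rot: [3.141, -0.0, -3.11]
ft_force: [0.8, 0.3, -2.7]
finger_gap: 0.249
grasp_force: 60.4
```

```bash
python3 st.py
```

```text
tau [-1.000e-02 -4.127e+01 -3.089e+01  1.000e-02 -5.000e-02  0.000e+00]
t 10.35 pos [ 445.2 -242.5   98.1] yaw -3.1104 F [ 0.78  0.34 -2.7 ] T [0.05  0.063 0.021] q [-0.733  0.198  1.884 -0.     1.06  -2.335] gap 21.2 60.4
shift [ 1.2 -0.8 -6.9] yaw 0.0008
```

Call:
play_rows([
  {"x": 0, "y": 0, "z": 0.001, "yaw": 0},
  {"x": 0, "y": 0, "z": 0.002, "yaw": 0},
  {"x": 0, "y": 0, "z": 0.003, "yaw": 0},
  {"x": 0, "y": 0, "z": 0.004, "yaw": 0},
  {"x": 0, "y": 0, "z": 0.005, "yaw": 0},
  {"x": 0, "y": 0, "z": 0.006, "yaw": 0},
  {"x": 0, "y": 0, "z": 0.006, "yaw": 0},
  {"x": 0, "y": 0, "z": 0.006, "yaw": 0},
])

```text
clock: 11.15
tool_pos: [445.2, -242.5, 92.3]
ee_rot: [3.142, -0.0, -3.11]
ft_force: [-0.1, 0.1, -2.5]
finger_gap: 0.245
grasp_force: 60.4
```

```bash
python3 st.py
```

```text
tau [-0.000e+00 -4.138e+01 -3.046e+01  1.000e-02 -1.000e-02 -0.000e+00]
t 11.15 pos [ 445.2 -242.5   92.3] yaw -3.1104 F [-0.07  0.07 -2.54] T [-0.001  0.029 -0.014] q [-0.733  0.207  1.887  0.     1.048 -2.335] gap 21.0 60.4
shift [  1.2  -0.7 -12.7] yaw 0.0008
```

Call:
play_rows([
  {"x": 0, "y": 0, "z": 0.002, "yaw": 0},
  {"x": 0, "y": 0, "z": 0.004, "yaw": 0},
  {"x": 0, "y": 0, "z": 0.006, "yaw": 0},
  {"x": 0, "y": 0, "z": 0.007, "yaw": 0},
  {"x": 0, "y": 0, "z": 0.008, "yaw": 0},
  {"x": 0, "y": 0, "z": 0.009, "yaw": 0},
  {"x": 0, "y": 0, "z": 0.01, "yaw": 0},
  {"x": 0, "y": 0, "z": 0.01, "yaw": 0},
])

```text
clock: 11.95
tool_pos: [445.2, -242.5, 82.1]
ee_rot: [3.141, -0.0, -3.11]
ft_force: [-0.1, 0.2, -2.8]
finger_gap: 0.25
grasp_force: 60.4
```

```bash
python3 st.py
```

```text
tau [-2.000e-02 -4.178e+01 -3.004e+01  1.000e-02 -5.000e-02  0.000e+00]
t 11.95 pos [ 445.2 -242.5   82.1] yaw -3.1104 F [-0.06  0.22 -2.75] T [-0.015  0.064  0.024] q [-0.733  0.224  1.891 -0.     1.027 -2.335] gap 21.4 60.4
shift [  1.2  -0.8 -22.9] yaw 0.0008
```

Call:
play_rows([
  {"x": 0, "y": 0, "z": 0.001, "yaw": 0},
  {"x": 0, "y": 0, "z": 0.002, "yaw": 0},
  {"x": 0, "y": 0, "z": 0.003, "yaw": 0},
  {"x": 0, "y": 0, "z": 0.004, "yaw": 0},
  {"x": 0, "y": 0, "z": 0.005, "yaw": 0},
  {"x": 0, "y": 0, "z": 0.005, "yaw": 0},
  {"x": 0, "y": 0, "z": 0.005, "yaw": 0},
  {"x": 0, "y": 0, "z": 0.005, "yaw": 0},
])

```text
clock: 12.75
tool_pos: [445.3, -242.6, 77.4]
ee_rot: [-3.141, 0.0, -3.11]
ft_force: [-1.1, 0.8, 1.4]
finger_gap: 0.25
grasp_force: 60.9
```

```bash
python3 st.py
```

```text
tau [-1.700e-01 -4.011e+01 -2.879e+01 -3.000e-02 -4.100e-01  0.000e+00]
t 12.75 pos [ 445.3 -242.6   77.4] yaw -3.1104 F [-1.08  0.76  1.39] T [ 0.176  0.126 -0.034] q [-0.733  0.232  1.893  0.     1.016 -2.335] gap 21.3 60.9
shift [  1.3  -0.7 -27.6] yaw 0.0008
```

Call:
play_rows([
  {"x": 0, "y": 0, "z": 0, "yaw": 0.05},
  {"x": 0, "y": 0, "z": 0, "yaw": 0.1},
  {"x": 0, "y": 0, "z": 0, "yaw": 0.15},
  {"x": 0, "y": 0, "z": 0, "yaw": 0.2},
  {"x": 0, "y": 0, "z": 0, "yaw": 0.25},
  {"x": 0, "y": 0, "z": 0, "yaw": 0.3},
  {"x": 0, "y": 0, "z": 0, "yaw": 0.35},
  {"x": 0, "y": 0, "z": 0, "yaw": 0.4},
])

```text
clock: 13.55
tool_pos: [445.4, -242.9, 77.6]
ee_rot: [-3.141, 0.001, 2.771]
ft_force: [-1.9, -0.2, 1.5]
finger_gap: 0.248
grasp_force: 60.9
```

```bash
python3 st.py
```

```text
tau [  0.2  -39.96 -28.33   0.19  -0.17  -0.63]
t 13.55 pos [ 445.4 -242.9   77.6] yaw 2.7709 F [-1.9  -0.16  1.5 ] T [-0.013  0.165  0.006] q [-0.733  0.232  1.893 -0.     1.016 -1.933] gap 21.2 60.9
shift [  1.2  -0.9 -27.4] yaw -0.4011
```

Call:
play_rows([
  {"x": 0, "y": 0, "z": 0, "yaw": 0.05},
  {"x": 0, "y": 0, "z": 0, "yaw": 0.1},
  {"x": 0, "y": 0, "z": 0, "yaw": 0.15},
  {"x": 0, "y": 0, "z": 0, "yaw": 0.2},
  {"x": 0, "y": 0, "z": 0, "yaw": 0.25},
  {"x": 0, "y": 0, "z": 0, "yaw": 0.3},
  {"x": 0, "y": 0, "z": 0, "yaw": 0.35},
  {"x": 0, "y": 0, "z": 0, "yaw": 0.4},
])

```text
clock: 14.35
tool_pos: [445.4, -243.1, 77.6]
ee_rot: [-3.141, 0.001, 2.371]
ft_force: [-0.5, -1.9, 1.2]
finger_gap: 0.247
grasp_force: 60.9
```

```bash
python3 st.py
```

```text
tau [  0.64 -40.02 -28.3    0.44  -0.14  -0.63]
t 14.35 pos [ 445.4 -243.1   77.6] yaw 2.3709 F [-0.52 -1.89  1.24] T [-0.139  0.246 -0.033] q [-7.340e-01  2.320e-01  1.893e+00 -1.000e-03  1.016e+00 -1.533e+00] gap 21.1 60.9
shift [  0.9  -1.1 -27.4] yaw -0.8011
```

Call:
play_rows([
  {"x": 0, "y": 0, "z": 0, "yaw": 0.05},
  {"x": 0, "y": 0, "z": 0, "yaw": 0.1},
  {"x": 0, "y": 0, "z": 0, "yaw": 0.15},
  {"x": 0, "y": 0, "z": 0, "yaw": 0.2},
  {"x": 0, "y": 0, "z": 0, "yaw": 0.25},
  {"x": 0, "y": 0, "z": 0, "yaw": 0.3},
  {"x": 0, "y": 0, "z": 0, "yaw": 0.35},
  {"x": 0, "y": 0, "z": 0, "yaw": 0.4},
])

```text
clock: 15.15
tool_pos: [444.9, -242.7, 76.9]
ee_rot: [-3.141, 0.0, 1.971]
ft_force: [-0.8, -1.0, -3.4]
finger_gap: 0.248
grasp_force: 60.3
```

```bash
python3 st.py
```

```text
tau [ 5.900e-01 -4.187e+01 -2.957e+01  5.300e-01  3.000e-02 -5.100e-01]
t 15.15 pos [ 444.9 -242.7   76.9] yaw 1.9711 F [-0.79 -0.98 -3.44] T [-0.241  0.154  0.108] q [-7.340e-01  2.330e-01  1.894e+00 -1.000e-03  1.015e+00 -1.133e+00] gap 21.2 60.3
shift [ -0.2  -1.  -28.1] yaw -1.2009
```

Call:
play_rows([
  {"x": 0, "y": 0, "z": 0.001, "yaw": 0},
  {"x": 0, "y": 0, "z": 0.002, "yaw": 0},
  {"x": 0, "y": 0, "z": 0.003, "yaw": 0},
  {"x": 0, "y": 0, "z": 0.004, "yaw": 0},
  {"x": 0, "y": 0, "z": 0.005, "yaw": 0},
  {"x": 0, "y": 0, "z": 0.006, "yaw": 0},
  {"x": 0, "y": 0, "z": 0.006, "yaw": 0},
  {"x": 0, "y": 0, "z": 0.006, "yaw": 0},
])

```text
clock: 15.95
tool_pos: [445.1, -242.7, 71.3]
ee_rot: [-3.141, 0.0, 1.973]
ft_force: [-4.6, -2.0, 2.7]
finger_gap: 0.249
grasp_force: 61.1
```

```bash
python3 st.py
```

```text
tau [  1.78 -39.96 -28.59   1.41  -0.72   0.14]
t 15.95 pos [ 445.1 -242.7   71.3] yaw 1.9729 F [-4.62 -1.98  2.74] T [-0.408  0.959  0.174] q [-0.733  0.242  1.896 -0.     1.004 -1.135] gap 21.3 61.1
shift [ -0.1  -1.3 -33.7] yaw -1.1991
```

Call:
play_rows([
  {"x": 0, "y": -0.0004, "z": 0, "yaw": 0},
  {"x": 0, "y": -0.0009, "z": 0, "yaw": 0},
  {"x": 0, "y": -0.0009, "z": 0.0004, "yaw": 0},
  {"x": 0, "y": -0.0009, "z": 0.0008, "yaw": 0},
  {"x": 0, "y": -0.0009, "z": 0.0012, "yaw": 0},
  {"x": 0, "y": -0.0009, "z": 0.0012, "yaw": 0},
  {"x": 0, "y": -0.0009, "z": 0.0012, "yaw": 0},
  {"x": 0, "y": -0.0009, "z": 0.0012, "yaw": 0},
])

```text
clock: 16.75
tool_pos: [444.9, -242.9, 70.6]
ee_rot: [3.141, 0.001, 1.973]
ft_force: [-1.7, -0.3, 6.5]
finger_gap: 0.249
grasp_force: 61.7
```

```bash
python3 st.py
```

```text
tau [  0.22 -38.16 -27.22   0.43  -0.78   0.13]
t 16.75 pos [ 444.9 -242.9   70.6] yaw 1.9728 F [-1.69 -0.35  6.47] T [0.135 0.549 0.13 ] q [-7.350e-01  2.430e-01  1.897e+00  1.000e-03  1.001e+00 -1.137e+00] gap 21.3 61.7
shift [ -0.   -1.  -34.4] yaw -1.1992
```

Call:
play_rows([
  {"x": 0, "y": -0.0003, "z": -0.0012, "yaw": 0.05},
  {"x": 0, "y": -0.0003, "z": -0.0012, "yaw": 0.18},
  {"x": 0, "y": -0.0003, "z": -0.0012, "yaw": 0.32},
  {"x": 0, "y": -0.0003, "z": -0.0012, "yaw": 0.46},
  {"x": 0, "y": -0.0003, "z": -0.0012, "yaw": 0.6},
  {"x": 0, "y": -0.0003, "z": -0.0012, "yaw": 0.74},
  {"x": 0, "y": -0.0003, "z": -0.0012, "yaw": 0.88},
  {"x": 0, "y": -0.0003, "z": -0.0012, "yaw": 1.0},
])

```text
clock: 17.55
tool_pos: [443.7, -242.7, 71.0]
ee_rot: [-3.14, -0.0, 0.967]
ft_force: [-4.8, -0.6, 1.6]
finger_gap: 0.247
grasp_force: 61.0
```

```bash
python3 st.py
```

```text
tau [  0.89 -40.07 -28.98   0.89  -0.89  -1.25]
t 17.55 pos [ 443.7 -242.7   71. ] yaw 0.9675 F [-4.78 -0.64  1.63] T [-0.055  0.778  0.141] q [-0.735  0.241  1.898 -0.     1.004 -0.132] gap 21.1 61.0
shift [ -0.4   0.6 -34. ] yaw -2.2045
```

Call:
play_rows([
  {"x": -0.0004, "y": -0.0006, "z": -0.0003, "yaw": 0.13},
  {"x": -0.0004, "y": -0.0006, "z": -0.0003, "yaw": 0.27},
  {"x": -0.0004, "y": -0.0006, "z": -0.0003, "yaw": 0.41},
  {"x": -0.0004, "y": -0.0006, "z": -0.0003, "yaw": 0.55},
  {"x": -0.0004, "y": -0.0006, "z": -0.0003, "yaw": 0.69},
  {"x": -0.0004, "y": -0.0006, "z": -0.0003, "yaw": 0.83},
  {"x": -0.0004, "y": -0.0006, "z": -0.0003, "yaw": 0.97},
  {"x": -0.0004, "y": -0.0006, "z": -0.0003, "yaw": 1.1},
])

```text
clock: 18.35
tool_pos: [443.1, -241.7, 71.1]
ee_rot: [-3.139, 0.001, -0.133]
ft_force: [-1.4, 2.3, 2.0]
finger_gap: 0.248
grasp_force: 61.0
```

```bash
python3 st.py
```

```text
tau [ -0.93 -40.24 -29.68  -0.15  -1.22  -1.47]
t 18.35 pos [ 443.1 -241.7   71.1] yaw -0.1329 F [-1.42  2.33  2.05] T [0.603 0.392 0.157] q [-0.736  0.239  1.9    0.002  1.004  0.967] gap 21.2 61.0
shift [  1.1   1.5 -33.9] yaw 2.9783
```

Call:
play_rows([
  {"x": 0, "y": -0.0006, "z": -0.0003, "yaw": 0.13},
  {"x": 0, "y": -0.0006, "z": -0.0003, "yaw": 0.27},
  {"x": 0, "y": -0.0006, "z": -0.0003, "yaw": 0.41},
  {"x": 0, "y": -0.0006, "z": -0.0003, "yaw": 0.55},
  {"x": 0, "y": -0.0006, "z": -0.0003, "yaw": 0.69},
  {"x": 0, "y": -0.0006, "z": -0.0003, "yaw": 0.83},
  {"x": 0, "y": -0.0006, "z": -0.0003, "yaw": 0.97},
  {"x": 0, "y": -0.0006, "z": -0.0003, "yaw": 1.1},
])

```text
clock: 19.15
tool_pos: [443.7, -240.8, 71.5]
ee_rot: [-3.14, 0.003, -1.233]
ft_force: [0.2, 4.6, 1.2]
finger_gap: 0.252
grasp_force: 61.0
```

```bash
python3 st.py
```

```text
tau [ -2.25 -40.05 -29.19  -0.99  -0.93  -1.47]
t 19.15 pos [ 443.7 -240.8   71.5] yaw -1.2331 F [0.21 4.63 1.21] T [ 0.962 -0.141  0.17 ] q [-0.734  0.238  1.9    0.003  1.005  2.068] gap 21.6 61.0
shift [  2.5   0.6 -33.5] yaw 1.878
```

Call:
play_rows([
  {"x": -0.0006, "y": -0.0005, "z": 0, "yaw": 0.13},
  {"x": -0.0006, "y": -0.0005, "z": 0, "yaw": 0.27},
  {"x": -0.0006, "y": -0.0005, "z": 0, "yaw": 0.41},
  {"x": -0.0006, "y": -0.0005, "z": 0, "yaw": 0.55},
  {"x": -0.0006, "y": -0.0005, "z": 0, "yaw": 0.69},
  {"x": -0.0006, "y": -0.0005, "z": 0, "yaw": 0.83},
  {"x": -0.0006, "y": -0.0005, "z": 0, "yaw": 0.95},
  {"x": -0.0006, "y": -0.0005, "z": 0, "yaw": 0.95},
])

```text
clock: 19.95
tool_pos: [444.6, -240.8, 71.9]
ee_rot: [-3.141, 0.002, -2.178]
ft_force: [2.5, 3.4, 2.7]
finger_gap: 0.251
grasp_force: 61.0
```

```bash
python3 st.py; python3 - <<'E'
from h import *
im=optics.camera("wrist")[...,::-1];cv2.imwrite("pics/w5f.png",im)
E
```

```text
tau [ -2.47 -39.59 -27.83  -1.29  -0.22   1.4 ]
t 19.95 pos [ 444.6 -240.8   71.9] yaw -2.1784 F [2.5  3.4  2.66] T [ 0.809 -0.493  0.148] q [-7.330e-01  2.380e-01  1.900e+00  3.000e-03  1.003e+00  3.015e+00] gap 21.5 61.0
shift [  2.4  -0.9 -33.1] yaw 0.9327
```

Call:
play_rows([
  {"x": 0, "y": 0, "z": 0, "yaw": 0},
  {"x": 0, "y": 0, "z": 0, "yaw": 0},
  {"x": 0, "y": 0, "z": 0, "yaw": 0},
  {"x": 0, "y": 0, "z": 0, "yaw": 0},
  {"x": 0, "y": 0, "z": 0, "yaw": 0},
  {"x": 0, "y": 0, "z": -0.003, "yaw": 0},
  {"x": 0, "y": 0, "z": -0.006, "yaw": 0},
  {"x": 0, "y": 0, "z": -0.006, "yaw": 0},
], jaw=0.04)

```text
clock: 20.8
tool_pos: [444.1, -242.0, 78.5]
ee_rot: [-3.14, -0.0, -2.177]
ft_force: [1.1, 0.6, 0.3]
finger_gap: 0.465
grasp_force: 0.0
```

```bash
python3 - <<'E'
from h import *
go([444.4,-242.5,78],None)
c=optics.calibration("wrist");im=optics.camera("wrist")[...,::-1];cv2.imwrite("pics/w6f.png",im)
# crank collar / hub and handle (red)
h=cv2.cvtColor(im,cv2.COLOR_BGR2HSV);m=((h[...,0]<8)|(h[...,0]>172))&(h[...,1]>150)&(h[...,2]>90)
n,l,st,ce=cv2.connectedComponentsWithStats(m.astype(np.uint8))
for k in range(1,n):
    if st[k,4]>40:print(st[k],ce[k].round(),plane("wrist",*ce[k],93,c).round(1))
print("exp hub",proj("wrist",[444.4,-242.5,115],c))
E
```

```text
t 20.8 pos [ 444.1 -242.    78.5] yaw -2.1772 F [1.13 0.63 0.32] T [ 0.034 -0.008  0.08 ] q [-0.734  0.227  1.897 -0.     1.017  3.014] gap 39.7 0.0
shift [ 0.2 -0.5  0.5] yaw None
[290 335  28  30 695] [303. 349.] [ 457.2 -204.9   93. ]
exp hub (np.float64(283.06085557300855), np.float64(316.7347964266223))
```

Call:
play_rows([
  {"x": 0, "y": 0, "z": 0, "yaw": -0.145},
  {"x": 0, "y": 0, "z": 0, "yaw": -0.29},
  {"x": 0, "y": 0, "z": 0, "yaw": -0.435},
  {"x": 0, "y": 0, "z": 0, "yaw": -0.58},
  {"x": 0, "y": 0, "z": 0, "yaw": -0.725},
  {"x": 0, "y": 0, "z": 0, "yaw": -0.87},
  {"x": 0, "y": 0, "z": 0, "yaw": -1.015},
  {"x": 0, "y": 0, "z": 0, "yaw": -1.16},
])

```text
clock: 21.65
tool_pos: [443.7, -241.7, 77.9]
ee_rot: [3.142, -0.0, -1.011]
ft_force: [0.1, 0.4, 0.4]
finger_gap: 0.47
grasp_force: 0.0
```

Call:
play_rows([
  {"x": 0, "y": 0, "z": 0, "yaw": -0.145},
  {"x": 0, "y": 0, "z": 0, "yaw": -0.29},
  {"x": 0, "y": 0, "z": 0, "yaw": -0.435},
  {"x": 0, "y": 0, "z": 0, "yaw": -0.58},
  {"x": 0, "y": 0, "z": 0, "yaw": -0.725},
  {"x": 0, "y": 0, "z": 0, "yaw": -0.87},
  {"x": 0, "y": 0, "z": 0, "yaw": -1.015},
  {"x": 0, "y": 0, "z": 0, "yaw": -1.16},
])

```text
clock: 22.45
tool_pos: [443.7, -241.6, 77.9]
ee_rot: [-3.142, 0.0, 0.149]
ft_force: [-0.5, 0.2, -0.7]
finger_gap: 0.468
grasp_force: 0.0
```

Call:
play_rows([
  {"x": 0, "y": 0, "z": 0, "yaw": -0.14},
  {"x": 0, "y": 0, "z": 0, "yaw": -0.28},
  {"x": 0, "y": 0, "z": 0, "yaw": -0.42},
  {"x": 0, "y": 0, "z": 0, "yaw": -0.56},
  {"x": 0, "y": 0, "z": 0, "yaw": -0.7},
  {"x": 0, "y": 0, "z": 0, "yaw": -0.822},
  {"x": 0, "y": 0, "z": 0.003, "yaw": -0.822},
  {"x": 0, "y": 0, "z": 0.003, "yaw": -0.822},
])

```text
clock: 23.25
tool_pos: [443.5, -241.5, 74.5]
ee_rot: [-3.141, -0.0, 0.961]
ft_force: [-0.1, 0.3, -0.5]
finger_gap: 0.47
grasp_force: 0.0
```

```bash
python3 - <<'E'
from h import *
go([444.3,-242.4,75],0.965)
c=optics.calibration("wrist");im=optics.camera("wrist")[...,::-1];cv2.imwrite("pics/w7f.png",im)
t=optics.camera("top")[...,::-1];s=optics.camera("scene")[...,::-1]
cv2.imwrite("pics/w7.png",np.hstack([cv2.resize(im,(500,375)),cv2.resize(s[140:240,280:380],(300,300)) [:,:300] if 0 else cv2.resize(s[150:225,310:370],(300,375),interpolation=cv2.INTER_CUBIC)]))
E
```

```text
t 23.25 pos [ 443.5 -241.5   74.5] yaw 0.9615 F [-0.12  0.33 -0.51] T [ 0.018 -0.006 -0.006] q [-0.734  0.233  1.899  0.     1.01  -0.125] gap 40.1 0.0
shift [-0.3  1.2 -0.5] yaw -0.0035
```

View pics/w7.png

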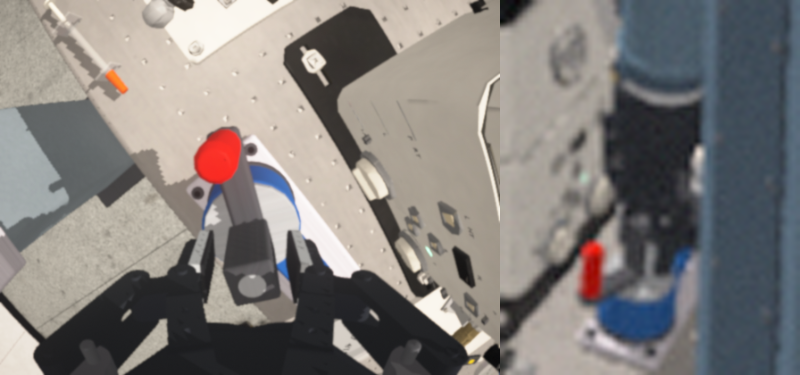

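Call:
play_rows([
  {"x": -0.0003, "y": 0.0008, "z": 0, "yaw": 0},
  {"x": -0.0003, "y": 0.0008, "z": 0, "yaw": 0},
  {"x": -0.0003, "y": 0.0008, "z": 0, "yaw": 0},
  {"x": -0.0003, "y": 0.0008, "z": 0, "yaw": 0},
  {"x": -0.0003, "y": 0.0008, "z": 0, "yaw": 0},
  {"x": -0.0003, "y": 0.0008, "z": 0, "yaw": 0},
  {"x": -0.0003, "y": 0.0008, "z": 0, "yaw": 0},
  {"x": -0.0003, "y": 0.0008, "z": 0, "yaw": 0},
], jaw=0.01, newtons=50)

```text
clock: 24.2
tool_pos: [444.3, -242.4, 75.0]
ee_rot: [3.142, 0.0, 0.965]
ft_force: [-1.9, 1.5, 4.4]
finger_gap: 0.289
grasp_force: 48.9
```

```bash
python3 st.py
```

```text
tau [-1.100e-01 -3.841e+01 -2.766e+01  4.000e-02 -6.000e-01  1.000e-02]
t 24.2 pos [ 444.3 -242.4   75. ] yaw 0.9648 F [-1.89  1.49  4.36] T [0.194 0.219 0.   ] q [-0.734  0.234  1.897 -0.     1.011 -0.128] gap 24.7 48.9
shift [ -0.9   0.3 -30. ] yaw -2.2072
```

Call:
play_rows([
  {"x": 0, "y": 0, "z": 0, "yaw": 0.08},
  {"x": 0, "y": 0, "z": 0, "yaw": 0.2},
  {"x": 0, "y": 0, "z": 0, "yaw": 0.33},
  {"x": 0, "y": 0, "z": 0, "yaw": 0.46},
  {"x": 0, "y": 0, "z": 0, "yaw": 0.59},
  {"x": 0, "y": 0, "z": 0, "yaw": 0.72},
  {"x": 0, "y": 0, "z": 0, "yaw": 0.86},
  {"x": 0, "y": 0, "z": 0, "yaw": 1.0},
])

```text
clock: 25.0
tool_pos: [443.5, -241.6, 75.0]
ee_rot: [-3.14, 0.002, -0.04]
ft_force: [-5.2, 4.5, 10.4]
finger_gap: 0.288
grasp_force: 55.3
```

```bash
python3 st.py
```

```text
tau [ -1.28 -36.93 -28.67   0.21  -2.    -1.46]
t 25.0 pos [ 443.5 -241.6   75. ] yaw -0.0397 F [-5.19  4.52 10.38] T [0.706 0.832 0.324] q [-0.734  0.234  1.897 -0.     1.013  0.877] gap 24.6 55.3
shift [  0.5   1.6 -30. ] yaw 3.0715
```

```bash
python3 - <<'E'
from h import *
# reconstruct w7 camera pose from tool offset: use current pose to get rigid offset
s=bot.sense();c=optics.calibration("wrist")
Rt=R.from_euler("xyz",s["ee_rot"]);Rc=R.from_euler("xyz",c["orientation"])
off=Rt.inv().apply(c["position"]-s["tool_pos"]);rel=Rt.inv()*Rc
T=R.from_euler("xyz",[-np.pi,0,.9615]);c7=dict(mtx=c["mtx"],position=np.array([443.5,-241.5,74.5])+T.apply(off),orientation=(T*rel).as_euler("xyz"))
print(off.round(1))
im=cv2.imread("pics/w7f.png");im2=optics.camera("wrist")[...,::-1].copy();cv2.imwrite("pics/w8f.png",im2)
for i,cc in((im,c7),(im2,c)):
    h=cv2.cvtColor(i,cv2.COLOR_BGR2HSV)
    for vmin in(90,200):
        m=((h[...,0]<8)|(h[...,0]>172))&(h[...,1]>150)&(h[...,2]>vmin)
        n,l,st,ce=cv2.connectedComponentsWithStats(m.astype(np.uint8));k=1+st[1:,4].argmax()
        P=plane("wrist",*ce[k],115.5,cc);print(vmin,st[k],ce[k].round(1),P.round(1),"ang",np.arctan2(P[1]+242.4,P[0]-444.4).round(3),np.hypot(P[1]+242.4,P[0]-444.4).round(1))
    # light disc on hub top
    g=i.min(2);m=(g>130)&(h[...,1]<40);n,l,st,ce=cv2.connectedComponentsWithStats(m[290:345,250:315].astype(np.uint8))
    for k in range(1,n):
        if st[k,4]>60:print("disc",st[k],ce[k]+[250,290],plane("wrist",*(ce[k]+[250,290]),115,cc).round(1))
go([444,-242,75])
E
```

```text
[  79.6    1.9 -143.4]
90 [ 218  145   52   61 2369] [244.6 175.5] [ 469.  -188.2  115.5] ang 1.145 59.5
200 [ 221  146   49   59 2103] [246.1 176. ] [ 469.3 -188.6  115.5] ang 1.137 59.2
disc [ 18  17  30  25 545] [282.38165138 319.71009174] [ 446.5 -241.8  115. ]
disc [  0  19  39  36 354] [259.61581921 334.61864407] [ 434.6 -243.   115. ]
90 [ 218  144   51   59 2293] [244.2 173.5] [ 502.8 -234.3  115.5] ang 0.138 58.9
200 [ 218  144   50   56 2020] [243.9 171.7] [ 503.4 -234.2  115.5] ang 0.138 59.5
disc [ 14  15  33  27 667] [280.09445277 318.16191904] [ 445.4 -243.5  115. ]
disc [  0  35  65  20 518] [282.07335907 339.67374517] [ 434.1 -243.9  115. ]
t 25.05 pos [ 443.5 -241.7   75. ] yaw -0.0474 F [-4.74  2.97  9.48] T [0.47  0.937 0.132] q [-0.734  0.234  1.897 -0.     1.013  0.884] gap 24.8 51.7
shift [0.5 0.3 0. ] yaw None
```

Call:
play_rows([
  {"x": 0, "y": 0, "z": 0, "yaw": 0},
  {"x": 0, "y": 0, "z": 0, "yaw": 0},
  {"x": 0, "y": 0, "z": 0, "yaw": 0},
  {"x": 0, "y": 0, "z": 0, "yaw": 0},
  {"x": 0, "y": 0, "z": 0, "yaw": 0},
  {"x": 0, "y": 0, "z": 0, "yaw": -0.1},
  {"x": 0, "y": 0, "z": 0, "yaw": -0.2},
  {"x": 0, "y": 0, "z": 0, "yaw": -0.3},
], jaw=0.04)

```text
clock: 25.85
tool_pos: [444.3, -242.4, 74.8]
ee_rot: [-3.142, -0.0, 0.269]
ft_force: [-1.0, -0.6, -0.1]
finger_gap: 0.473
grasp_force: 0.0
```

```bash
cat > ang.py <<'E'
from h import *
c=optics.calibration("wrist");s=bot.sense();i=optics.camera("wrist")[...,::-1].copy()
h=cv2.cvtColor(i,cv2.COLOR_BGR2HSV)
m=((h[...,0]<8)|(h[...,0]>172))&(h[...,1]>150)&(h[...,2]>200)
n,l,st,ce=cv2.connectedComponentsWithStats(m.astype(np.uint8));k=1+st[1:,4].argmax();P=plane("wrist",*ce[k],115.5,c)
g=i.min(2);m=(g>130)&(h[...,1]<40);n,l,st,ce=cv2.connectedComponentsWithStats(m[295:345,255:315].astype(np.uint8))
for k in range(1,n):
    if st[k,4]>200:
        D=plane("wrist",*(ce[k]+[255,295]),115,c);a=np.arctan2(P[1]-D[1],P[0]-D[0]);print("disc",st[k],D.round(1),"handle",P.round(1),"crank angle",a.round(3))
go([444.3,-242.4,75],a)
E
python3 ang.py
```

```text
disc [ 21   7  39  43 475] [ 443.3 -255.1  115. ] handle [ 500.9 -226.6  115.5] crank angle 0.46
disc [  8  14  31  26 647] [ 444.4 -243.6  115. ] handle [ 500.9 -226.6  115.5] crank angle 0.292
t 25.9 pos [ 444.3 -242.4   74.8] yaw 0.2738 F [ 0.26 -0.61  0.04] T [ 0.059 -0.009 -0.024] q [-0.734  0.234  1.897 -0.     1.01   0.563] gap 39.8 0.0
shift [ 0.  -0.  -0.2] yaw -0.0181
```

Call:
play_rows([
  {"x": 0, "y": 0, "z": -0.001, "yaw": -0.01},
  {"x": 0, "y": 0, "z": -0.001, "yaw": -0.01},
  {"x": 0, "y": 0, "z": -0.001, "yaw": -0.01},
  {"x": 0, "y": 0, "z": -0.001, "yaw": -0.01},
  {"x": 0, "y": 0, "z": -0.001, "yaw": -0.01},
  {"x": 0, "y": 0, "z": -0.001, "yaw": -0.01},
  {"x": 0, "y": 0, "z": -0.001, "yaw": -0.01},
  {"x": 0, "y": 0, "z": -0.001, "yaw": -0.01},
], jaw=0.01)

```text
clock: 26.7
tool_pos: [444.2, -242.1, 76.0]
ee_rot: [-3.141, 0.0, 0.274]
ft_force: [-2.6, 2.4, 6.2]
finger_gap: 0.25
grasp_force: 48.9
```

```bash
python3 st.py
```

```text
tau [ -0.9  -38.54 -28.56  -0.4   -1.12  -0.04]
t 26.7 pos [ 444.2 -242.1   76. ] yaw 0.2743 F [-2.62  2.4   6.2 ] T [ 0.625  0.272 -0.076] q [-0.734  0.232  1.896  0.     1.013  0.562] gap 21.4 48.9
shift [ -0.5   1.1 -29. ] yaw -2.8977
```

Call:
play_rows([
  {"x": 0, "y": 0, "z": -0.0005, "yaw": 0.1},
  {"x": 0, "y": 0, "z": -0.0005, "yaw": 0.21},
  {"x": 0, "y": 0, "z": -0.0005, "yaw": 0.32},
  {"x": 0, "y": 0, "z": -0.0005, "yaw": 0.44},
  {"x": 0, "y": 0, "z": -0.0005, "yaw": 0.56},
  {"x": 0, "y": 0, "z": -0.0005, "yaw": 0.68},
  {"x": 0, "y": 0, "z": -0.0005, "yaw": 0.8},
  {"x": 0, "y": 0, "z": -0.0005, "yaw": 0.8},
])

```text
clock: 27.5
tool_pos: [444.0, -241.9, 76.1]
ee_rot: [-3.141, 0.001, -0.526]
ft_force: [-1.3, 3.2, 2.6]
finger_gap: 0.255
grasp_force: 48.8
```

```bash
python3 st.py
```

```text
tau [ -0.97 -39.91 -29.6   -0.35  -1.04   1.27]
t 27.5 pos [ 444.  -241.9   76.1] yaw -0.5263 F [-1.33  3.16  2.64] T [0.634 0.166 0.037] q [-0.734  0.232  1.897  0.     1.014  1.363] gap 21.8 48.8
shift [  0.7   1.2 -28.9] yaw 2.5849
```

Call:
play_rows([
  {"x": 0, "y": 0, "z": 0, "yaw": 0.08},
  {"x": 0, "y": 0, "z": 0, "yaw": 0.16},
  {"x": 0, "y": 0, "z": 0, "yaw": 0.24},
  {"x": 0, "y": 0, "z": 0, "yaw": 0.32},
  {"x": 0, "y": 0, "z": 0, "yaw": 0.4},
  {"x": 0, "y": 0, "z": 0, "yaw": 0.45},
  {"x": 0, "y": 0, "z": 0, "yaw": 0.5},
  {"x": 0, "y": 0, "z": 0, "yaw": 0.5},
])

```text
clock: 28.3
tool_pos: [444.0, -241.8, 76.1]
ee_rot: [3.142, 0.001, -1.023]
ft_force: [-1.4, 4.4, 2.3]
finger_gap: 0.25
grasp_force: 49.1
```

```bash
cat > tq.py <<'E'
from h import *
A=[]
for i in range(6):
    s=bot.sense();A.append(np.r_[s["torque"],s["ft_force"]]);optics.camera("wrist")
print("mean T,F",np.mean(A,0).round(3),"sd",np.std(A,0).round(3)); go([444.3,-242.4,75],0)
E
python3 tq.py
```

```text
mean T,F [ 0.924  0.11   0.128 -0.643  4.862  2.044] sd [0.07  0.033 0.044 0.566 0.47  0.209]
t 28.6 pos [ 444.  -241.9   76.1] yaw -1.0238 F [-0.57  4.94  1.45] T [1.069 0.188 0.149] q [-0.734  0.232  1.897  0.     1.014  1.86 ] gap 21.5 49.1
shift [0.6 0.  1.1] yaw -1.0238
```

Call:
play_rows([
  {"x": -0.0004, "y": -0.0003, "z": 0, "yaw": 0.07},
  {"x": -0.0004, "y": -0.0003, "z": 0, "yaw": 0.14},
  {"x": -0.0004, "y": -0.0003, "z": 0, "yaw": 0.21},
  {"x": -0.0004, "y": -0.0003, "z": 0, "yaw": 0.28},
  {"x": -0.0004, "y": -0.0003, "z": 0, "yaw": 0.34},
  {"x": -0.0004, "y": -0.0003, "z": 0, "yaw": 0.38},
  {"x": -0.0004, "y": -0.0003, "z": 0, "yaw": 0.4},
  {"x": -0.0004, "y": -0.0003, "z": 0, "yaw": 0.4},
])

```text
clock: 29.4
tool_pos: [444.1, -241.7, 76.1]
ee_rot: [3.141, 0.0, -1.424]
ft_force: [-0.5, 3.9, -0.0]
finger_gap: 0.252
grasp_force: 49.1
```

```bash
python3 tq.py
```

```text
mean T,F [ 0.819  0.193  0.179 -0.645  3.989 -0.726] sd [0.02  0.05  0.038 0.436 0.323 0.758]
t 29.7 pos [ 444.1 -241.7   76.1] yaw -1.4248 F [-0.58  3.43 -1.69] T [0.828 0.199 0.163] q [-0.734  0.232  1.897  0.     1.014  2.262] gap 21.8 49.1
shift [ 0.7 -0.1  1.1] yaw -1.4248
```

Call:
play_rows([
  {"x": 0, "y": 0, "z": 0.0003, "yaw": 0.04},
  {"x": 0, "y": 0, "z": 0.0003, "yaw": 0.08},
  {"x": 0, "y": 0, "z": 0.0003, "yaw": 0.12},
  {"x": 0, "y": 0, "z": 0.0003, "yaw": 0.16},
  {"x": 0, "y": 0, "z": 0.0003, "yaw": 0.2},
  {"x": 0, "y": 0, "z": 0.0003, "yaw": 0.2},
  {"x": 0, "y": 0, "z": 0.0003, "yaw": 0.2},
  {"x": 0, "y": 0, "z": 0.0003, "yaw": 0.2},
])

```text
clock: 30.5
tool_pos: [444.1, -241.7, 76.1]
ee_rot: [3.141, 0.0, -1.624]
ft_force: [-1.7, 4.8, 1.8]
finger_gap: 0.253
grasp_force: 49.0
```

```bash
python3 tq.py
```

```text
mean T,F [ 1.016  0.373  0.102 -1.582  5.017  1.406] sd [0.013 0.014 0.021 0.528 0.252 0.502]
t 30.8 pos [ 444.1 -241.7   76.1] yaw -1.624 F [-1.15  5.3   2.68] T [1.03  0.332 0.142] q [-0.734  0.232  1.897  0.     1.014  2.461] gap 21.8 49.0
shift [ 0.7 -0.2  1.1] yaw -1.624
```

Call:
play_rows([
  {"x": 0, "y": 0, "z": 0, "yaw": 0.05},
  {"x": 0, "y": 0, "z": 0, "yaw": 0.1},
  {"x": 0, "y": 0, "z": 0, "yaw": 0.15},
  {"x": 0, "y": 0, "z": 0, "yaw": 0.2},
  {"x": 0, "y": 0, "z": 0, "yaw": 0.25},
  {"x": 0, "y": 0, "z": 0, "yaw": 0.3},
  {"x": 0, "y": 0, "z": 0, "yaw": 0.3},
  {"x": 0, "y": 0, "z": 0, "yaw": 0.3},
])

```text
clock: 31.6
tool_pos: [444.2, -241.6, 76.1]
ee_rot: [3.141, 0.0, -1.924]
ft_force: [-1.3, 5.0, 1.2]
finger_gap: 0.249
grasp_force: 50.2
```

```bash
python3 tq.py
```

```text
mean T,F [ 1.086  0.302  0.296 -1.475  5.124  1.345] sd [0.043 0.024 0.023 0.255 0.406 0.201]
t 31.9 pos [ 444.2 -241.6   76.1] yaw -1.9235 F [-1.41  4.53  1.86] T [1.104 0.326 0.297] q [-0.733  0.232  1.897  0.     1.014  2.761] gap 21.7 50.2
shift [ 0.7 -0.4  1.1] yaw -1.9235
```

Call:
play_rows([
  {"x": 0, "y": 0, "z": 0, "yaw": 0.02},
  {"x": 0, "y": 0, "z": 0, "yaw": 0.04},
  {"x": 0, "y": 0, "z": 0, "yaw": 0.06},
  {"x": 0, "y": 0, "z": 0, "yaw": 0.06},
  {"x": 0, "y": 0, "z": 0, "yaw": 0.06},
  {"x": 0, "y": 0, "z": 0, "yaw": 0.06},
  {"x": 0, "y": 0, "z": 0, "yaw": 0.06},
  {"x": 0, "y": 0, "z": 0, "yaw": 0.06},
])

```text
clock: 32.7
tool_pos: [444.2, -241.6, 76.1]
ee_rot: [3.141, 0.0, -1.983]
ft_force: [-1.4, 4.9, 2.2]
finger_gap: 0.253
grasp_force: 51.0
```

```bash
python3 tq.py
```

```text
mean T,F [ 1.119  0.279  0.417 -1.314  5.136  1.547] sd [0.025 0.038 0.028 0.234 0.291 0.382]
t 33.0 pos [ 444.2 -241.7   76.1] yaw -1.9833 F [-0.6   5.75  1.22] T [1.083 0.326 0.404] q [-0.733  0.232  1.897  0.     1.013  2.821] gap 22.0 51.0
shift [ 0.7 -0.4  1.1] yaw -1.9833
```

Call:
play_rows([
  {"x": 0, "y": 0, "z": 0, "yaw": -0.06},
  {"x": 0, "y": 0, "z": 0, "yaw": -0.13},
  {"x": 0, "y": 0, "z": 0, "yaw": -0.2},
  {"x": 0, "y": 0, "z": 0, "yaw": -0.26},
  {"x": 0, "y": 0, "z": 0, "yaw": -0.3},
  {"x": 0, "y": 0, "z": 0, "yaw": -0.3},
  {"x": 0, "y": 0, "z": 0, "yaw": -0.3},
  {"x": 0, "y": 0, "z": 0, "yaw": -0.3},
])

```text
clock: 33.8
tool_pos: [444.1, -241.7, 76.1]
ee_rot: [3.141, 0.0, -1.684]
ft_force: [-1.6, 5.1, 1.9]
finger_gap: 0.251
grasp_force: 49.0
```

Call:
play_rows([
  {"x": 0, "y": 0, "z": 0, "yaw": 0},
  {"x": 0, "y": 0, "z": 0, "yaw": 0},
  {"x": 0, "y": 0, "z": 0, "yaw": 0},
  {"x": 0, "y": 0, "z": 0, "yaw": 0},
  {"x": 0, "y": 0, "z": 0, "yaw": 0},
  {"x": 0, "y": 0, "z": 0, "yaw": 0},
  {"x": 0, "y": 0, "z": 0, "yaw": 0},
  {"x": 0, "y": 0, "z": 0, "yaw": 0},
], jaw=0.04)

```text
clock: 34.6
tool_pos: [444.3, -241.9, 76.1]
ee_rot: [-3.142, -0.0, -1.685]
ft_force: [0.7, 0.4, -0.4]
finger_gap: 0.467
grasp_force: 0.0
```

```bash
python3 tq.py
```

```text
mean T,F [ 0.02  -0.01   0.005 -0.084 -0.057  0.112] sd [0.024 0.014 0.032 0.82  0.306 0.423]
t 34.9 pos [ 444.3 -241.9   76.1] yaw -1.6852 F [ 0.43 -0.3  -0.06] T [ 0.019 -0.03   0.023] q [-0.734  0.232  1.897  0.     1.013  2.522] gap 40.0 0.0
shift [ 0.5 -0.1  1.1] yaw -1.6852
```

Call:
play_rows([
  {"x": 0, "y": 0, "z": -0.005, "yaw": 0},
  {"x": 0, "y": 0, "z": -0.015, "yaw": 0},
  {"x": 0, "y": 0, "z": -0.02, "yaw": 0},
  {"x": -0.008, "y": 0, "z": -0.02, "yaw": 0},
  {"x": -0.02, "y": 0, "z": -0.02, "yaw": 0},
  {"x": -0.04, "y": 0, "z": -0.02, "yaw": 0},
  {"x": -0.065, "y": 0, "z": -0.02, "yaw": 0},
  {"x": -0.09, "y": 0, "z": -0.02, "yaw": 0},
])

```text
clock: 35.7
tool_pos: [454.2, -150.6, 95.8]
ee_rot: [3.141, 0.001, -1.685]
ft_force: [-0.4, -0.1, 0.3]
finger_gap: 0.466
grasp_force: 0.0
```

```bash
python3 st.py; python3 - <<'E'
from h import *
go([300,-60,230])
E
```

```text
tau [ -2.96 -35.99 -29.4   -0.06   0.07  -0.65]
t 35.7 pos [ 454.2 -150.6   95.8] yaw -1.6854 F [-0.36 -0.12  0.31] T [-0.001  0.029  0.052] q [-0.569  0.142  1.955  0.     1.045  2.687] gap 39.8 0.0
shift [93.3 -0.5 -9.2] yaw 1.4258
t 35.7 pos [ 454.2 -150.6   95.8] yaw -1.6854 F [-0.36 -0.12  0.31] T [-0.001  0.029  0.052] q [-0.569  0.142  1.955  0.     1.045  2.687] gap 39.8 0.0
shift [ -72.3  163.5 -134.2] yaw None
```

Call:
play_rows([
  {"x": -0.01, "y": 0.02, "z": -0.02, "yaw": -0.1},
  {"x": -0.025, "y": 0.04, "z": -0.04, "yaw": -0.2},
  {"x": -0.05, "y": 0.06, "z": -0.06, "yaw": -0.3},
  {"x": -0.08, "y": 0.08, "z": -0.08, "yaw": -0.4},
  {"x": -0.11, "y": 0.1, "z": -0.1, "yaw": -0.5},
  {"x": -0.14, "y": 0.12, "z": -0.12, "yaw": -0.6},
  {"x": -0.17, "y": 0.13, "z": -0.13, "yaw": -0.7},
  {"x": -0.2, "y": 0.13, "z": -0.13, "yaw": -0.8},
])

```text
clock: 36.5
tool_pos: [347.6, 62.9, 227.5]
ee_rot: [-3.139, -0.003, -0.881]
ft_force: [1.1, -0.1, 0.1]
finger_gap: 0.466
grasp_force: 0.0
```

```bash
python3 - <<'E'
from h import *
go([300,-60,230])
t=optics.camera("top")[...,::-1].copy();o=cv2.imread("pics/top1.png")
cv2.imwrite("pics/top9.png",t);s=optics.camera("scene")[...,::-1].copy();cv2.imwrite("pics/scene9.png",s)
# dish: bright low-sat blob near platform; compare initial and final centroid/size
for n,i in(("old",o),("new",t)):
    h=cv2.cvtColor(i,cv2.COLOR_BGR2HSV);sub=i[250:285,350:392];
    m=((sub.min(2)>110)).astype(np.uint8);k,l,st,ce=cv2.connectedComponentsWithStats(m)
    j=l[266-250,370-350];print(n,sub[16,20],st[j],ce[j]+[350,250])
    b=(sub.max(2)<60)
    for v in range(250,285,2):print(''.join('D' if i[v,u].min()>110 else('#' if i[v,u].max()<60 else('B' if h[v,u,1]>120 and 95<h[v,u,0]<125 else ('r' if h[v,u,1]>140 and (h[v,u,0]<8 or h[v,u,0]>172) else '.'))) for u in range(310,395)))
for z in(0,25):print(z,proj("top",[448,-358,45+z+14]),proj("top",[448-35,-358,45+z]),proj("top",[448-35,-393,45+z]))
E
```

```text
t 36.5 pos [347.6  62.9 227.5] yaw -0.8808 F [ 1.11 -0.14  0.12] T [-0.007  0.011 -0.054] q [-0.161 -0.372  2.121  0.     1.389  2.29 ] gap 39.8 0.0
shift [ 64.4 114.9  -2.5] yaw None
old [166 177 184] [ 10   8  20  17 240] [370.225 266.675]
DDDDDDDDDDDDDDDDDDDDDDDDDDDDDDDDDDDDDDDDDD.#######...###.......#.DDDDDDDDD.##########
DDDDDDDDDDDDDDDDDDDDDDDDDDDDDDDDDDDDDDDDDD.#####################..DDDDDDDD.##########
DDDDDDDDDDDDDDDDDDDDDDDDDDDDDDDDDDDDDDDDDDD.#########################.DDDDD.#########
DDDDDDDDDDDDDDDDDDDDDDDDDDDDDDDDDDDDDDDDDDD.######################.##.DDDDD.#########
DDDDDDDDDDDDDDDDD.BBBBB.DDDDDDDDDDDDDDDDDDDD######......########.DD....DDDDD.########
DDDDDDDDDDDDDDBBBBBBBBBBBBBDDDDDDDDDDDDDDDDDD.#####.###..###..DDDDDDD..DDDDD..#######
DDDDDDDDDDD.BBBBB#######BBBBBDDDDDDDDDDDDD....B##.....DDDDDDDDDDDDDDDD.DDDDDDDDD.....
DDDDDDDDDD.BBBB###########BBBBBBBBBBBBBBBBBBBBB##.DDDDDDDDDDDDDDDDDDDD.DDDDDDDDDDDDDD
DDDDDDDDD.BBBBB############BBBBBBBBBBBBBBBBBBBB##.DDDDDDDDDDDDDDDDDDDD..DDDDDDDDDDDDD
DDDDDDDDD.BBBBB############BBBBBBBBBBBBBBBBBBBBB##.DDDDDDDDDDDDDDDDDDD..DDDDDDDDDDDD
[... 1996 characters left out ...]
DDDDDDDDDDDDD.....................DDDDDDDDDDDDDDDDD
DDDDDD.DDDDDDDDD............................................DDDDDDDDDDDDDDDDDDDDDDDDD
DDDDD....................D.........D.......................DDDDDDDDDDDDDDDDDDDDDDDDDD
DDDD....................DDDDDDDDDDDDD......................DDDDDDDDDDDDDDDDDDDDDDDDDD
0 (np.float64(370.21856205288697), np.float64(265.31649458090715)) (np.float64(369.58828013863376), np.float64(277.4801410904727)) (np.float64(381.39071095920315), np.float64(277.56381545096394))
25 (np.float64(372.0061549961104), np.float64(264.7324506453573)) (np.float64(371.35277659328136), np.float64(277.13586326247054)) (np.float64(383.3844027345326), np.float64(277.22116412429756))
```

```bash
python3 -c "
from station import bot
print(bot.sense()['qd'].round(3));print(bot.finish_job())"
```

```text
[-0.07   0.015  0.007 -0.032  0.002  0.006]
the job is handed in; nothing more can be done
None
```

I put the crank down the blue well and it dropped home on its collar. I then wound it clockwise until the torque climbed at the top stop, let go and handed the job in at about 36.5 s; in the last top picture the crank is in the well and the dish is on the raised platform.

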